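Laying mixing spatulas out to dry

ROBOT

A 7-joint arm with a two-finger parallel gripper is mounted at the origin on the work surface. World frame = base frame: x ahead of the robot, y to its left, z up, the work surface at z = 0. Lengths are in m, angles in rad, forces in N, time in s.
With the tool pointing down it reaches from about 0.4 to 0.925 m from the base axis. Payload 5.6 kg.
Tool frame: the origin (TCP) lies between the finger pads; the fingertips stand 22 mm ahead of it and the grasp point (between the pads) lies 3 mm ahead of it; z points along the fingers, y is the line along which they close (so a half turn about z gives the same grasp; the last joint's range is limited). The gripper opens to 85 mm and grips with 20 to 120 N. Pads are 22 mm wide; open, the fingers measure 114 mm over their backs; the gripper's body (76 mm by 85 mm) begins 54 mm behind the grasp point. The pads swing forward as they close: fully open they stand 13 mm farther back than shut.
Start: joints at [-1.237, 0.468, -0.012, 1.603, 0.006, 1.071, -0.056], TCP at [0.239, 0.604, 0.227] pointing down, gripper open.
Joint ranges: [-2.53, 2.53], [-0.31, 2.02], [-1.57, 1.55], [0.28, 2.44], [-1.29, 4.43], [0.15, 1.84], [-2.92, 2.92]. Speed limits (rad/s): [2.57, 2.57, 3.14, 3.14, 3.14, 3.14, 3.14].

INTERFACE

Orientations are given as a unit quaternion [w, x, y, z].
In Python, from workcell import r gives the robot as it stands. The module is installed in compiled form; this text tells all that it offers.
- The arm moves only by the tool jog_arm, never from a script. Its argument "motion" is a list that holds one entry, the list of rows, each a list of 5 numbers: the opening, from -1 (shut) to 1 (fully open), then the shift along the tool's x, y, z in units of 1000 mm (1.0 is 1000 mm), then the turn about the tool's z in units of 2 pi rad (1.0 is 2 pi rad). In form: [[[grip, dx, dy, dz, yaw], ...]]. A call has exactly 8 rows; each row is the pose to reach, as a shift and turn from the pose commanded when the call began, along the tool's axes at that moment, turning the shorter way round; what a row does not reach only later rows make up. A row lasts 1/8 s, in which the tool goes at most 62.5 mm and 10.7 degrees, less where a joint would pass 70% of its speed; a pose out of reach is approached as far as the arm can. A call with a number of a shift or a turn outside -1 to 1 is refused whole. A call with a gripper value outside its range is refused whole. The fingers move at their own pace and stop on an object; the grip force is fixed at half the most. Time passes only in rows, so rows that repeat a pose let the fingers close, or fill a call up. It gives the time, the measured TCP pose, the force, the opening and the grip force at its end, in the units of the state.
- r.sense(): the state, without advancing time (a new reading comes with each control period).
- r.grab_frame(name): name is "side" or "top"; returns a dict with "image" (480x640x3 uint8, red, green, blue), "mtx" (3x3 intrinsics, pixels), "k1" (the pictures are not rectified: a ray, as slopes to the right and down, at radius r is drawn at 1 + k1 r^2 times it, then the intrinsics apply), "eye" and "rotation" of the camera in the world. Camera axes: x right, y up, looking along -z (the intrinsics and any distortion apply to the point x, -y, -z); pixel columns grow to the right and rows downward; lengths in m; the calibration is good to about 2 mm. A picture is of the moment at which its call begins. There is no depth.
- r.sign_off(): hands the job in; it is judged then, once.
The state is a dict: "time": time; "q": joint angles; "joint_vel": joint speeds; "effort": joint torques, N m; "tool_pos": TCP position; "orientation": TCP orientation; "contact_force": force on the tool from outside, world axes, zero at the start; "moment": the same for the moment, N m; "grip_width": opening from 0.0 (shut) to 1.0 (fully open); "grip_force": force on a finger pad.
Only numpy, scipy, OpenCV 4.12 (cv2) and the standard library are available. Lean on these libraries where they do the work, as an engineer would, in place of code of your own. Each camera call takes 0.05 s, during which the arm holds its last target. There are 200 camera calls.

TASK

On the drying stand, swing the folded crossbar out across the stand until it clicks past its detent and seats at its end stop. Then take both spatulas from the sloping rack and set them down flat, without dropping them, one in each pair of notches across the fixed comb and the crossbar, with both blades out over the drip pan and each blade's shoulders drawn snug against the comb. Leave the can, the tub and the lid where they are.

Things in the scene. Friction and masses are not known exactly. Their poses are not given: they have to be found in the camera images.
- spatula_a: stirring spatula, 300 mm, 120 g: plain wooden handle 230 x 16 x 12 mm (dark plug near the butt), flat steel blade 70 x 36 x 4 mm at mid-thickness. Origin: mid-length, underside of handle, about the balance point. x points to the blade, z out of the top face. Blade's square shoulders at x = +80 mm, blade end +150, butt -150. It starts on the rack with the blade at the upper end.
- spatula_b: stirring spatula, 300 mm, 120 g: plain wooden handle 230 x 16 x 12 mm (dark plug near the butt), flat steel blade 70 x 36 x 4 mm at mid-thickness. Origin: mid-length, underside of handle, about the balance point. x points to the blade, z out of the top face. Blade's square shoulders at x = +80 mm, blade end +150, butt -150. It starts on the rack with the blade at the lower end.
- spatula_a_blade (a point): centre of the blade's end edge on spatula_a.
- spatula_b_blade (a point): centre of the blade's end edge on spatula_b.
- slope_rack: fixed steel draining rack, 190 mm wide. Origin: on the table under its middle. Its board rises at 35 degrees towards its +x, 105 mm above the origin. A spatula lies at y = +40 and at y = -40 mm (either in either), along the slope, on two battens 20 mm high, 55 mm up and down slope of the middle (free space under the handle between them), between guides 10 mm high; lower end on a lip.
- drying_stand: fixed steel drying stand, base plate 170 (x) x 200 (y) x 8 mm. Origin: plate centre, on the table. Comb wall along x at y = -75 mm; drip pan 20 mm high at y = -105 to -205. A spatula laid right lies along y at x = -35 or +35 mm, blade to -y, underside at z = 65 mm, in the comb's notch and the seated crossbar's (y = +75 mm); with shoulders on the comb its origin is at y = 0.
- comb (a point): middle of the comb's outer face (towards the drip pan) at notch-floor height, at the stand's y = -80, z = 65 mm. Comb 114 mm long, 10 mm thick; notches 35 mm either side of its middle, each 26 mm wide between guides 10 mm high.
- crossbar (a joint): crossbar angle about its vertical hinge (stand x = +60, y = +75 mm): 0 folded, bar along the stand's -y; 1.571 at the end stop, bar along -x; clockwise from above. A sprung ball detent resists with several newtons at the post from about 1.44 and clicks the bar home past 1.51; short of that it is not seated. Bar 10 wide, 11 thick, top at z = 65 mm, notches 25 and 95 mm from the hinge.
- crossbar_post (a point): top of the upright round steel post, 10 mm in diameter, at the crossbar's free end, 125 mm from the hinge; it stands 42 mm above the bar's top face, top at 107 mm above the table.
- lacquer_can: bystander: closed can, 90 mm across, 110 mm high; origin under its centre.
- mixing_tub: bystander: white open tub, 100 mm across, 100 mm high; origin under its centre.
- tub_lid: bystander: blue ring lid, 110 mm across, 12 mm high; origin under its centre.

How it is judged:
By the outcome, as a careful person would: the job done as asked, in the order asked, and still so for the second after the job is handed in, with the robot touching nothing.
It also fails if it takes over 72 s, if anything falls off the work surface, if the arm or the gripper's body presses on something with over 40 N, if the wrist force passes 120 N, or if a joint passes its speed limit or range.

## Working session

There is one attempt and no reset: what is moved stays moved. The work goes in short steps, Python scripts to look and compute and a tool call to move; the robot and the scene stay as the last step left them, time stands still between calls to the robot, and variables do not carry over. Pictures are saved under pics/ and viewed, at most 10 in all, crops included, and the job is handed in when it is done.

Besides the shell and the picture viewer there is one more tool, called after "Request:" as name([rows], argument=value, ...), one row to a line, values as JSON. jog_arm: Moves the arm, as the interface text tells. Shifts and turns lie within -1 to 1; 1 stands for 1000 mm of shift or 2 pi rad of turn. Its arguments: {"type":"object","properties":{"motion":{"type":"array","items":{"type":"array","items":{"type":"array","items":{"type":"number"}}}}},"required":["motion"]}

```bash
mkdir -p pics
python3 - <<'E'
from workcell import r
import cv2, pickle
s=r.sense(); print(s)
for n in("side","top"):
    f=r.grab_frame(n); pickle.dump(f,open(n+'0.pkl','wb')); cv2.imwrite(f'pics/{n}0.png',f['image'][:,:,::-1]); print(n,f['mtx'],f['k1'],f['eye'],f['rotation'])
E
```

```text
{'time': 0.0, 'q': array([-1.23700172,  0.46837223, -0.01157081,  1.603682  ,  0.00598579,
        1.07136532, -0.05626942]), 'joint_vel': array([-0.0004036 , -0.00123757,  0.00061882, -0.00230791,  0.0001491 ,
       -0.00160143, -0.00056965]), 'effort': array([ 1.77197239e-04, -5.32390380e+01,  2.18561618e-02, -2.51305372e+01,
        1.15053513e-02,  7.50477018e-03,  1.49250809e-06]), 'tool_pos': array([0.23902697, 0.60382705, 0.22641735]), 'orientation': array([-1.05149230e-04,  1.87318357e-01,  9.82298850e-01, -8.90131366e-04]), 'contact_force': array([-0.06325816, -0.82684654,  0.01917461]), 'moment': array([-0.01627095, -0.06521956, -0.03200002]), 'grip_force': 0.0, 'grip_width': 0.9986358892234652}
side [[437.24021426   0.         318.5245237 ]
 [  0.         437.24021426 235.88372661]
 [  0.           0.           1.        ]] -0.095062474825025 [ 0.16558863 -0.66393058  0.75998083] [ 0.86439691  0.4197336  -0.12560355 -0.24670919]
top [[512.83752181   0.         327.43010162]
 [  0.         512.83752181 240.89037405]
 [  0.           0.           1.        ]] -0.14281888533922685 [0.33326218 0.01839902 1.5387517 ] [ 0.71196673  0.06733548 -0.06945298 -0.69551821]
```

View pics/side0.png

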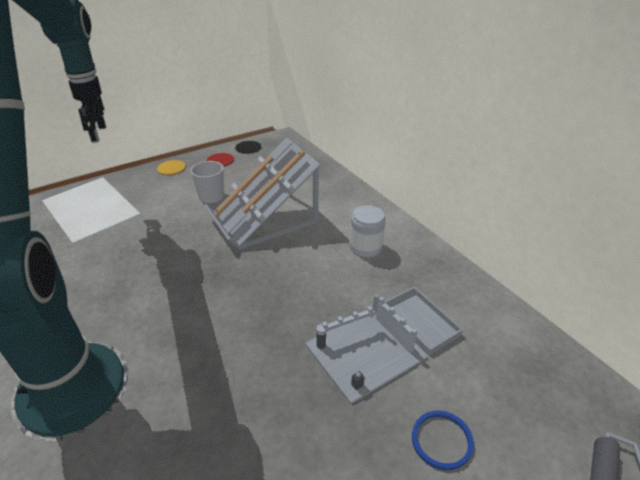

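View pics/top0.png

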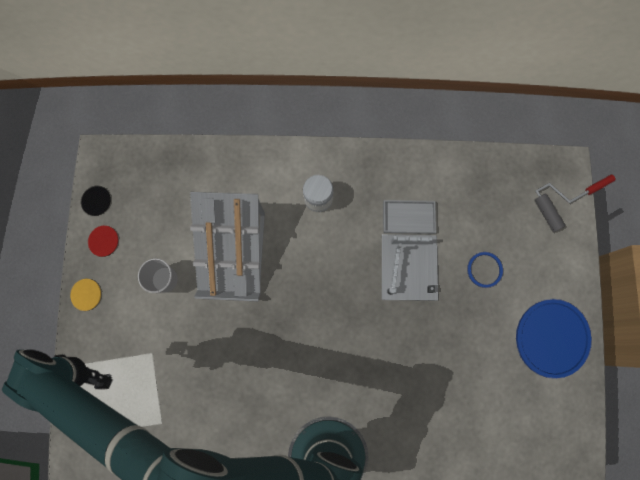

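Side view: rack around (260,190), can (368,230), stand around (385,340), lid (443,440). Top view: rack (225,245) with handles at columns 210 and 238, and stand (410,250) with its pan toward the top of the picture. The plugs suggest spatula_a is the left one (butt low) and spatula_b the right one. Next I'll take enlarged crops.

```bash
cat > h.py <<'E'
import numpy as np, cv2, pickle
from scipy.spatial.transform import Rotation as R
from scipy.optimize import least_squares
def load(n): return pickle.load(open(n+'.pkl','rb'))
def rot(f): return R.from_quat(np.roll(f['rotation'],-1)).as_matrix()
def proj(f,P):
    p=(np.atleast_2d(P)-f['eye'])@rot(f); s=np.c_[p[:,0],-p[:,1]]/-p[:,2:]
    s=s*(1+f['k1']*(s**2).sum(1,keepdims=True)); K=f['mtx']
    return s*[K[0,0],K[1,1]]+K[:2,2]
def tri(fs,uvs,g=(.55,0,.08)):
    s=least_squares(lambda P:np.concatenate([proj(f,P)[0]-u for f,u in zip(fs,uvs)]),g); return s.x,np.abs(s.fun).max()
def crop(f,x,y,w,h,k):
    im=f['image'][y:y+h,x:x+w,::-1]; im=cv2.resize(im,None,fx=k,fy=k,interpolation=cv2.INTER_CUBIC)
    return cv2.normalize(im,None,0,255,cv2.NORM_MINMAX)
def sheet(name,ims):
    H=max(i.shape[0] for i in ims); cv2.imwrite(name,np.hstack([cv2.copyMakeBorder(i,0,H-i.shape[0],0,0,0) for i in ims]))
E
python3 - <<'E'
from h import *
s,t=load('side0'),load('top0')
sheet('pics/rack.png',[crop(t,185,185,80,120,5),crop(s,200,130,130,125,3)])
sheet('pics/stand.png',[crop(t,378,195,64,110,5),crop(s,304,284,160,120,3)])
E
```

```text
(no output)
```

View pics/rack.png

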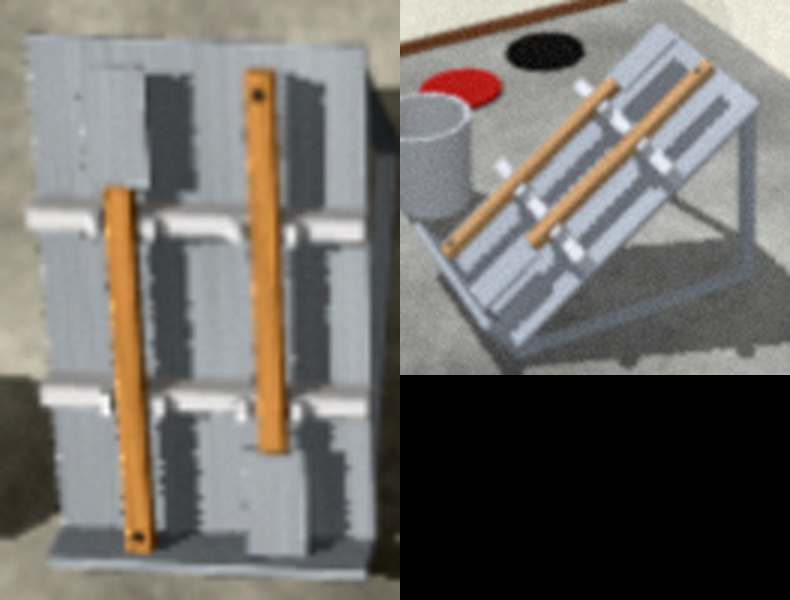

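View pics/stand.png

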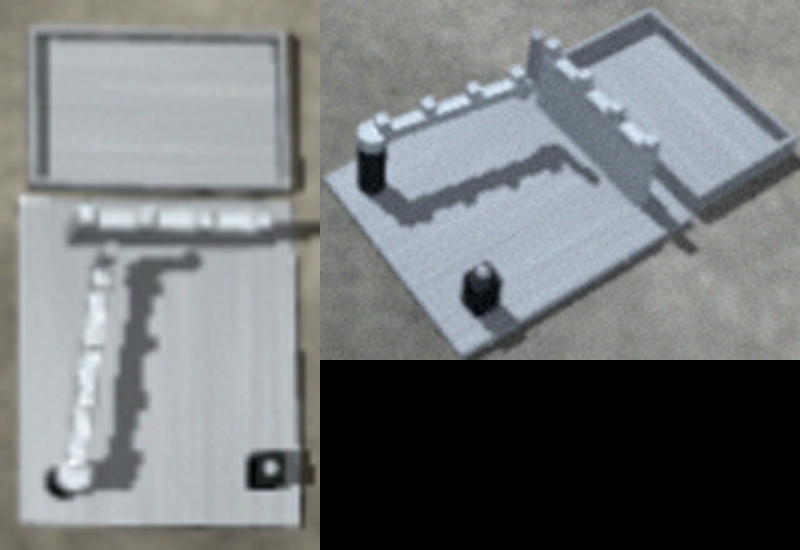

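Rack crop: a (left) has its plug at the low end (138,537) and handle end at (118,188). b has its plug at the top (258,95) and handle end at (272,452). Stand crop: hinge cap (73,473), post top about (107,252), plate corners (20,197), (20,525), (300,525).

```bash
cat > m.py <<'E'
from h import *
s,t=load('side0'),load('top0')
ct=lambda x0,y0,k,u,v,o=0:np.array([x0+(u-o+.5)/k-.5,y0+(v+.5)/k-.5])
T=lambda u,v:ct(378,195,5,u,v); S=lambda u,v:ct(304,284,3,u,v,320)
RT=lambda u,v:ct(185,185,5,u,v); RS=lambda u,v:ct(200,130,3,u,v,400)
pts={'c(85,100)':(T(20,525),S(322,178)),'c(-85,100)':(T(300,525),S(460,357)),'pan L':(T(27,26),S(650,10)),'pan R':(T(292,30),S(797,138)),
'hinge':(T(74,473),S(372,132)),'post':(T(106,250),S(537,35)),'catch':(T(270,466),S(483,270)),
'a butt':(RT(142,552),RS(446,255)),'a plug':(RT(138,537),RS(449,245)),'a sh':(RT(118,188),RS(614,82)),
'b butt':(RT(260,71),RS(709,64)),'b plug':(RT(258,95),RS(700,71)),'b sh':(RT(272,452),RS(535,243))}
E
cat > m1.py <<'E'
from m import *
o={}
for n,(a,b) in pts.items():
    P,e=tri([t,s],[a,b]); o[n]=P; print(n,P.round(4),'err px %.2f'%e)
for c in 'ab': d=o[c+' sh']-o[c+' butt']; print(c,np.linalg.norm(d),np.degrees([np.arctan2(d[2],np.hypot(*d[:2])),np.arctan2(d[1],d[0])]))
# stand pose fit
X=np.array([[85,100,8],[-85,100,8],[60,75,None or 0]])
mod={'c(85,100)':(85,100,8),'c(-85,100)':(-85,100,8)}
def res(p):
    c,q=np.cos(p[2]),np.sin(p[2]); r=[]
    def W(x,y,z): return [p[0]+(c*x-q*y)/1e3,p[1]+(q*x+c*y)/1e3,z/1e3]
    for n,m in [('c(85,100)',(85,100,8)),('c(-85,100)',(-85,100,8)),('pan L',(p[3]*100,-205,20)),('pan R',(-p[3]*100,-205,20))]:
        for f,u in zip((t,s),pts[n]): r+=list(proj(f,W(*m))[0]-u)
    r+=list(proj(t,W(85,-100,8))[0]-T(20,197)); r+=list(proj(s,W(-85,-100,8))[0]-S(691,222))
    return r
f=least_squares(res,[.6,-.23,1.57,.8]); print('stand',f.x,np.degrees(f.x[2]),np.array(f.fun).round(2))
E
python3 m1.py
```

```text
c(85,100) [ 0.4607 -0.1496  0.0044] err px 0.52
c(-85,100) [ 0.4627 -0.3186  0.0049] err px 0.19
pan L [ 0.767  -0.1522  0.0155] err px 0.48
pan R [ 0.7655 -0.3149  0.0222] err px 0.02
hinge [ 0.4865 -0.1743  0.0638] err px 0.52
post [ 0.6119 -0.1885  0.1026] err px 0.93
catch [ 0.4951 -0.2933  0.0435] err px 0.59
a butt [0.4594 0.3494 0.04  ] err px 0.72
a plug [0.4658 0.3507 0.0488] err px 0.19
a sh [0.6467 0.3462 0.1734] err px 0.35
b butt [0.7035 0.2641 0.2131] err px 0.24
b plug [0.6928 0.2647 0.2083] err px 0.76
b sh [0.5174 0.2677 0.0807] err px 1.32
a 0.2299542191579236 [35.46623669 -0.95713445]
b 0.22842375267476628 [-35.41121097 178.87687464]
stand [ 0.56041047 -0.23481418  1.57510904  0.80638194] 90.24710040616776 [ 0.56 -0.38 -0.54 -0.65  0.85  0.39 -0.39  0.3   0.85 -0.26 -0.45 -0.65
 -0.27  0.14 -0.25  0.52  0.52 -0.3   0.43 -1.25]
```

```bash
cat > g.py <<'E'
# usage: plan([(grip,x,y,z,psi_deg)...]) -> tool rows relative to measured/commanded start pose
import numpy as np, json, sys
from workcell import r
S=np.array([.5604,-.2348]); A=np.radians(90.25)
H=S+np.array([np.cos(A)*.06-np.sin(A)*.075,np.sin(A)*.06+np.cos(A)*.075])
def st(x,y): return S+np.array([np.cos(A)*x-np.sin(A)*y,np.sin(A)*x+np.cos(A)*y])
def now():
    s=r.sense(); w,x,y,z=s['orientation']
    X=np.array([1-2*(y*y+z*z),2*(x*y+w*z)]); Z=np.array([2*(x*z+w*y),2*(y*z-w*x)])
    return s,np.degrees(np.arctan2(X[1],X[0]))%360,Z
def plan(tg,cmd=None):
    s,p,Z=now(); b=cmd or [*s['tool_pos'],p]
    print('t%.2f'%s['time'],s['tool_pos'].round(4),'psi %.2f'%p,'tilt',Z.round(4),'F',s['contact_force'].round(1),'gw %.3f gf %.0f'%(s['grip_width'],s['grip_force']),'q',s['q'].round(2))
    c,q=np.cos(np.radians(b[3])),np.sin(np.radians(b[3]))
    for g,x,y,z,ps in tg:
        d=np.array([x,y,z])-b[:3]; dt=(b[3]-ps+180)%360-180
        print([g,*[round(float(v),4) for v in (d[0]*c+d[1]*q,d[0]*q-d[1]*c,-d[2],dt/360)]])
def post(f,rad=.125):
    a=np.radians(.25-f); return (*(H+rad*np.array([np.cos(a),np.sin(a)])),)
E
python3 - <<'E'
from g import *
print(H,st(35,0),st(-35,0))
plan([(-.3,.239,.604,.32,158),(-.3,.45,.15,.32,166),(-.3,.612,-.1885,.25,174),(-.3,.612,-.1885,.16,174)])
E
```

```text
[ 0.48513892 -0.17512782] [ 0.40768418 34.76486683] [  0.71311582 -35.23446683]
t0.10 [0.239  0.6039 0.2265] psi 158.40 tilt [-0.0005 -0.0016] F [ 0.2  0.2 -0.3] gw 0.997 gf 0 q [-1.24  0.47 -0.01  1.6   0.01  1.07 -0.06]
[-0.3, 0.0001, 0.0001, -0.0935, 0.0011]
[-0.3, -0.3632, -0.3444, -0.0935, -0.0211]
[-0.3, -0.6384, -0.5995, -0.0235, -0.0433]
[-0.3, -0.6384, -0.5995, 0.0665, -0.0433]
```

Request:
jog_arm([
  [[-0.3,0,0,-0.06,0],[-0.3,-0.04,-0.04,-0.09,0],[-0.3,-0.363,-0.344,-0.094,-0.02],[-0.3,-0.363,-0.344,-0.094,-0.02],[-0.3,-0.363,-0.344,-0.094,-0.02],[-0.3,-0.363,-0.344,-0.094,-0.02],[-0.3,-0.363,-0.344,-0.094,-0.02],[-0.3,-0.363,-0.344,-0.094,-0.02]],
])

```text
time: 1.1
tool_pos: [0.4208, 0.2122, 0.3206]
orientation: [0.0, 0.125, 0.992, 0.0]
contact_force: [0.9, 0.6, 0.0]
grip_width: 0.348
grip_force: 0.0
```

Run:
```python
from g import *
plan([(-.3,.612,-.1885,.25,174),(-.3,.612,-.1885,.16,174)])
```

```text
t1.10 [0.4208 0.2122 0.3206] psi 165.61 tilt [0.0001 0.0002] F [0.9 0.6 0. ] gw 0.348 gf 0 q [-0.73  0.06  0.21  1.92 -0.01  1.16  0.8 ]
[-0.3, -0.2847, -0.3406, 0.0706, -0.0233]
[-0.3, -0.2847, -0.3406, 0.1606, -0.0233]
```

Request:
jog_arm([
  [[-0.3,-0.285,-0.34,0.07,-0.023],[-0.3,-0.285,-0.34,0.07,-0.023],[-0.3,-0.285,-0.34,0.07,-0.023],[-0.3,-0.285,-0.34,0.07,-0.023],[-0.3,-0.285,-0.34,0.07,-0.023],[-0.3,-0.285,-0.34,0.07,-0.023],[-0.3,-0.285,-0.34,0.07,-0.023],[-0.3,-0.285,-0.34,0.11,-0.023]],
])

```text
time: 2.1
tool_pos: [0.6137, -0.192, 0.2118]
orientation: [0.003, 0.056, 0.998, -0.002]
contact_force: [0.4, 0.6, -0.9]
grip_width: 0.352
grip_force: 0.0
```

Run:
```python
from g import *
plan([(-.3,.612,-.1885,.15,174),(-.3,.612,-.1885,.1,174)])
```

```text
t2.10 [ 0.6137 -0.192   0.2118] psi 173.55 tilt [ 0.0049 -0.0041] F [ 0.4  0.6 -0.9] gw 0.352 gf 0 q [-0.1   0.49  0.48  1.67 -0.25  1.04  1.92]
[-0.3, 0.0021, 0.0032, 0.0618, -0.0012]
[-0.3, 0.0021, 0.0032, 0.1118, -0.0012]
```

Request:
jog_arm([
  [[-0.3,0.001,0.003,0.06,-0.001],[-0.3,0.001,0.003,0.06,-0.001],[-0.3,0.001,0.003,0.09,-0.001],[-0.3,0.001,0.003,0.111,-0.001],[-0.3,0.001,0.003,0.111,-0.001],[-0.62,0.001,0.003,0.111,-0.001],[-0.62,0.001,0.003,0.111,-0.001],[-0.62,0.001,0.003,0.111,-0.001]],
])

```text
time: 3.1
tool_pos: [0.6119, -0.183, 0.1006]
orientation: [0.001, 0.05, 0.999, -0.0]
contact_force: [0.4, -0.5, -0.2]
grip_width: 0.191
grip_force: 0.2
```

Run:
```python
from g import *
from h import *
for n in("side","top"):
    f=r.grab_frame(n); pickle.dump(f,open(n+'1.pkl','wb'))
s,t=load('side1'),load('top1')
sheet('pics/post1.png',[crop(t,370,195,80,110,5),crop(s,304,254,130,130,3)])
plan([(-.62,*post(f),.1,180.25-f) for f in (12,18,24,30,36,42,48,54)])
```

```text
t3.20 [ 0.6116 -0.1829  0.1002] psi 174.25 tilt [ 0.001  -0.0002] F [ 0.4 -0.5  0.2] gw 0.191 gf 0 q [-0.07  0.62  0.42  1.75 -0.33  0.84  1.97]
[-0.62, 0.0023, -0.018, 0.0002, 0.0167]
[-0.62, 0.0044, -0.0309, 0.0002, 0.0333]
[-0.62, 0.0077, -0.0435, 0.0002, 0.05]
[-0.62, 0.0124, -0.0558, 0.0002, 0.0667]
[-0.62, 0.0184, -0.0674, 0.0002, 0.0833]
[-0.62, 0.0255, -0.0784, 0.0002, 0.1]
[-0.62, 0.0337, -0.0886, 0.0002, 0.1167]
[-0.62, 0.043, -0.0978, 0.0002, 0.1333]
```

View pics/post1.png

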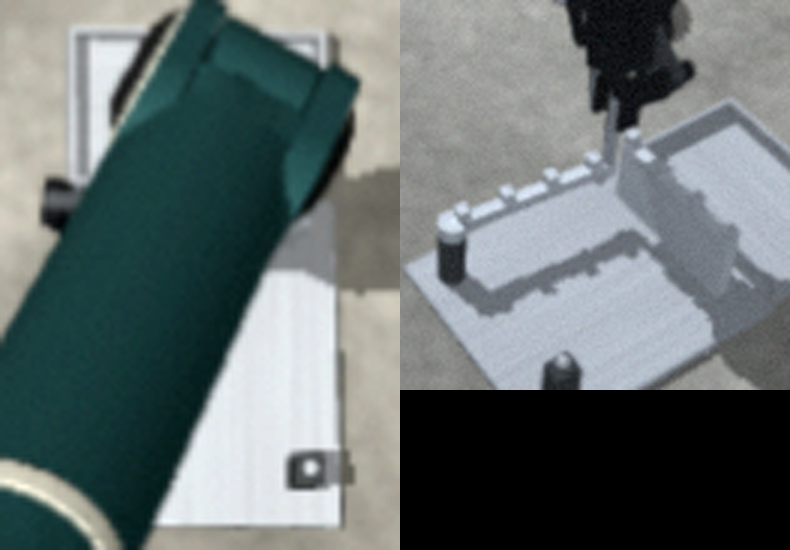

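The fingers stand at the post (side crop 613,120). I'll swing the bar now.

Request:
jog_arm([
  [[-0.62,0.002,-0.018,0,0.017],[-0.62,0.004,-0.031,0,0.033],[-0.62,0.008,-0.044,0,0.05],[-0.62,0.012,-0.056,0,0.067],[-0.62,0.018,-0.067,0,0.083],[-0.62,0.026,-0.078,0,0.1],[-0.62,0.034,-0.089,0,0.117],[-0.62,0.043,-0.098,0,0.133]],
])

```text
time: 4.2
tool_pos: [0.5586, -0.276, 0.0997]
orientation: [0.0, 0.453, 0.892, 0.0]
contact_force: [0.2, 0.8, -0.3]
grip_width: 0.19
grip_force: 0.2
```

Run:
```python
from g import *
from h import *
f=r.grab_frame("side"); pickle.dump(f,open('side2.pkl','wb'))
sheet('pics/post2.png',[crop(f,304,254,160,140,4)])
plan([(-.62,*post(f),.1,180.25-min(f,90)) for f in (59,64,69,74,79,84,88,92,96,97)])
```

```text
t4.25 [ 0.5569 -0.2775  0.0997] psi 125.90 tilt [-0.001  -0.0003] F [-1.1 -0.4 -0.7] gw 0.189 gf 0 q [-0.05  0.64  0.64  1.8  -0.49  0.86  1.44]
[-0.62, 0.0004, -0.0082, -0.0003, 0.0129]
[-0.62, 0.0018, -0.019, -0.0003, 0.0268]
[-0.62, 0.0041, -0.0297, -0.0003, 0.0407]
[-0.62, 0.0073, -0.0401, -0.0003, 0.0546]
[-0.62, 0.0114, -0.0502, -0.0003, 0.0685]
[-0.62, 0.0164, -0.0599, -0.0003, 0.0824]
[-0.62, 0.021, -0.0673, -0.0003, 0.0935]
[-0.62, 0.026, -0.0744, -0.0003, 0.099]
[-0.62, 0.0316, -0.0812, -0.0003, 0.099]
[-0.62, 0.0331, -0.0828, -0.0003, 0.099]
```

View pics/post2.png

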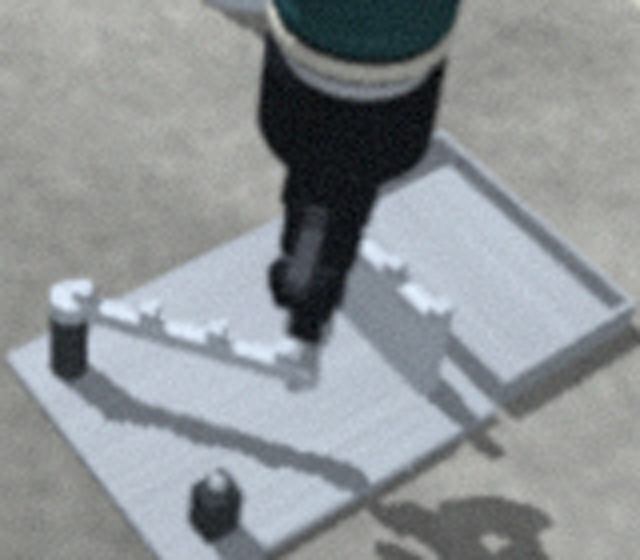

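The bar swings with the fingers: the free end is at (305,375), about halfway.

Request:
jog_arm([
  [[-0.62,0,-0.008,0,0.013],[-0.62,0.002,-0.019,0,0.027],[-0.62,0.004,-0.03,0,0.041],[-0.62,0.007,-0.04,0,0.055],[-0.62,0.011,-0.05,0,0.068],[-0.62,0.016,-0.06,0,0.082],[-0.62,0.021,-0.067,0,0.094],[-0.62,0.022,-0.069,0,0.099]],
])

```text
time: 5.25
tool_pos: [0.4916, -0.2988, 0.1001]
orientation: [0.001, 0.702, 0.712, 0.001]
contact_force: [2.8, 0.3, 0.1]
grip_width: 0.191
grip_force: 1.6
```

Run:
```python
from g import *
plan([(-.62,*post(f),.1,90.25) for f in (88,90,92,93,94,96,98)])
```

```text
t5.25 [ 0.4916 -0.2988  0.1001] psi 90.79 tilt [ 0.0024 -0.0004] F [2.8 0.3 0.1] gw 0.191 gf 2 q [-0.11  0.62  0.8   1.93 -0.6   0.85  1.03]
[-0.62, -0.0012, -0.0015, 0.0001, 0.0015]
[-0.62, -0.0012, -0.0059, 0.0001, 0.0015]
[-0.62, -0.0011, -0.0102, 0.0001, 0.0015]
[-0.62, -0.001, -0.0124, 0.0001, 0.0015]
[-0.62, -0.0008, -0.0146, 0.0001, 0.0015]
[-0.62, -0.0004, -0.0189, 0.0001, 0.0015]
[-0.62, 0.0002, -0.0233, 0.0001, 0.0015]
```

Request:
jog_arm([
  [[-0.62,-0.001,-0.002,0,0.001],[-0.62,-0.001,-0.004,0,0.001],[-0.62,-0.001,-0.006,0,0.001],[-0.62,-0.001,-0.008,0,0.001],[-0.62,-0.001,-0.01,0,0.001],[-0.62,-0.001,-0.012,0,0.001],[-0.62,-0.001,-0.013,0,0.001],[-0.62,-0.001,-0.013,0,0.001]],
])

```text
time: 6.25
tool_pos: [0.4822, -0.3004, 0.1002]
orientation: [0.004, 0.704, 0.71, 0.002]
contact_force: [14.7, -1.4, -9.3]
grip_width: 0.19
grip_force: 7.1
```

Request:
jog_arm([
  [[-0.62,0,-0.002,0,0],[-0.62,0,-0.002,0,0],[-0.62,0,0.001,0,0],[-0.62,0,0.003,0,0],[-0.2,0,0.003,0,0],[-0.2,0,0.003,0,0],[-0.2,0,0.003,-0.05,0],[0.2,0,0.003,-0.11,0]],
])

```text
time: 7.25
tool_pos: [0.4785, -0.3002, 0.2099]
orientation: [-0.002, 0.705, 0.709, -0.001]
contact_force: [1.7, -0.3, 0.1]
grip_width: 0.589
grip_force: 0.0
```

Run:
```python
from g import *
plan([(.6,.5,.0,.32,90),(.6,.585,.348,.28,359)])
```

```text
t7.25 [ 0.4785 -0.3002  0.2099] psi 90.31 tilt [-0.0038  0.0009] F [ 1.7 -0.3  0.1] gw 0.589 gf 0 q [-0.22  0.47  0.94  1.87 -0.44  1.03  0.92]
[0.6, 0.3001, 0.0231, -0.1101, 0.0008]
[0.6, 0.6476, 0.11, -0.0701, 0.2536]
```

Request:
jog_arm([
  [[0.6,0.02,0.0,-0.06,0],[0.6,0.08,0.02,-0.1,-0.03],[0.6,0.3,0.06,-0.11,-0.15],[0.6,0.3,0.06,-0.11,-0.15],[0.6,0.4,0.09,-0.11,-0.2],[0.6,0.64,0.11,-0.11,-0.24],[0.6,0.64,0.11,-0.11,-0.24],[0.6,0.64,0.11,-0.11,-0.24]],
])

```text
time: 8.25
tool_pos: [0.5579, 0.1397, 0.3167]
orientation: [-0.0, 0.123, 0.992, -0.0]
contact_force: [0.7, -0.3, 0.5]
grip_width: 0.8
grip_force: 0.0
```

Run:
```python
from g import *
from h import *
f=r.grab_frame("side"); pickle.dump(f,open('side3.pkl','wb'))
f=r.grab_frame("top"); pickle.dump(f,open('top3.pkl','wb'))
s,t=load('side3'),load('top3')
sheet('pics/seat.png',[crop(t,378,195,64,110,5),crop(s,304,284,160,120,3)])
plan([(.6,.583,.3473,.28,179),(.6,.583,.3473,.131,179)])
```

```text
t8.35 [0.5573 0.1469 0.3156] psi 166.38 tilt [-0.0019  0.0018] F [-0.   0.3 -0.4] gw 0.801 gf 0 q [-0.82  0.29  0.63  1.72 -0.18  1.2   1.19]
[0.6, 0.0223, 0.2009, 0.0356, -0.0351]
[0.6, 0.0223, 0.2009, 0.1846, -0.0351]
```

View pics/seat.png

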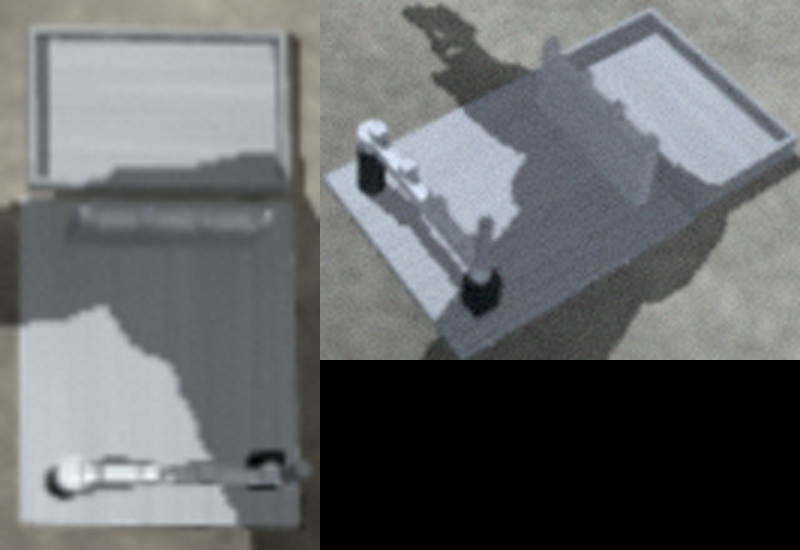

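The bar lies along the bottom edge, with its post over the catch at about (301,467). I'll check its angle numerically.

Run:
```python
from g import post
from h import *
s,t=load('side3'),load('top3')
P0=np.array([378,195]);
for f in (84,86.5,88,90):
    for rad,z in((.125,.107),(.06,.065),(.0,.07)):
        p=[*post(f,rad),z]; a=(proj(t,p)[0]-P0+.5)*5-.5; b=(proj(s,p)[0]-[304,284]+.5)*3-.5+[320,0]; print(f,z,a.round(0),b.round(0))
```

```text
84 0.107 [305. 445.] [500. 214.]
84 0.065 [179. 463.] [427. 189.]
84 0.07 [ 78. 472.] [370. 128.]
86.5 0.107 [306. 455.] [493. 218.]
86.5 0.065 [180. 468.] [424. 191.]
86.5 0.07 [ 78. 472.] [370. 128.]
88 0.107 [306. 461.] [489. 221.]
88 0.065 [180. 470.] [422. 192.]
88 0.07 [ 78. 472.] [370. 128.]
90 0.107 [307. 468.] [483. 224.]
90 0.065 [180. 474.] [419. 193.]
90 0.07 [ 78. 472.] [370. 128.]
```

Seated: the predicted post top for 90° matches in both views. Next is the grasp of spatula_a.

Request:
jog_arm([
  [[0.6,0.022,0.2,0.03,-0.035],[0.6,0.022,0.2,0.03,-0.035],[0.6,0.022,0.2,0.03,-0.035],[0.6,0.022,0.2,0.03,-0.035],[0.6,0.022,0.2,0.03,-0.035],[0.6,0.022,0.2,0.08,-0.035],[0.6,0.022,0.2,0.12,-0.035],[0.6,0.022,0.2,0.12,-0.035]],
])

```text
time: 9.35
tool_pos: [0.5857, 0.3339, 0.1945]
orientation: [-0.002, 0.018, 1.0, -0.002]
contact_force: [0.3, 0.1, 0.7]
grip_width: 0.8
grip_force: 0.0
```

Run:
```python
from g import *
plan([(.6,.584,.3473,.131,179)])
```

```text
t9.35 [0.5857 0.3339 0.1945] psi 177.95 tilt [-0.0047 -0.0043] F [0.3 0.1 0.7] gw 0.800 gf 0 q [-0.91  0.57  0.5   1.59 -0.3   1.06  1.2 ]
[0.6, 0.0022, 0.0133, 0.0635, -0.0029]
```

Request:
jog_arm([
  [[0.6,0,0,0,-0.003],[0.6,0,0,0.01,-0.003],[0.6,0,0,0.02,-0.003],[0.6,0,0,0.02,-0.003],[0.6,0,0,0.02,-0.003],[0.6,0,0,0.02,-0.003],[0.6,0,0,0.02,-0.003],[0.6,0,0,0.02,-0.003]],
])

```text
time: 10.35
tool_pos: [0.5869, 0.3378, 0.1769]
orientation: [0.0, 0.007, 1.0, 0.0]
contact_force: [0.3, 0.5, 0.8]
grip_width: 0.799
grip_force: 0.0
```

Run:
```python
from g import *
plan([(.6,.584,.3473,.131,179)])
```

```text
t10.35 [0.5869 0.3378 0.1769] psi 179.25 tilt [0.0002 0.0001] F [0.3 0.5 0.8] gw 0.799 gf 0 q [-0.9   0.59  0.48  1.6  -0.31  1.03  1.23]
[0.6, 0.0031, 0.0094, 0.0459, 0.0007]
```

Request:
jog_arm([
  [[0.6,0.003,0.009,0,0],[0.6,0.003,0.009,0.02,0],[0.6,0.003,0.009,0.046,0],[0.6,0.003,0.009,0.046,0],[-0.2,0.003,0.009,0.046,0],[-1,0.003,0.009,0.046,0],[-1,0.003,0.009,0.046,0],[-1,0.003,0.009,0.046,0]],
])

```text
time: 11.35
tool_pos: [0.5845, 0.3471, 0.1319]
orientation: [0.001, 0.007, 1.0, 0.001]
contact_force: [-0.6, -0.6, 4.8]
grip_width: 0.131
grip_force: 58.6
```

Run:
```python
from g import *
plan([(.6,.584,.3473,.131,179)])
```

```text
t11.35 [0.5845 0.3471 0.1319] psi 179.25 tilt [0.0013 0.0011] F [-0.6 -0.6  4.8] gw 0.131 gf 59 q [-0.9   0.65  0.46  1.62 -0.34  0.95  1.23]
[0.6, 0.0005, 0.0002, 0.0009, 0.0007]
```

Request:
jog_arm([
  [[-1,0,0,-0.01,0],[-1,0,0,-0.02,0],[-1,0,0,-0.05,0],[-1,0,0,-0.1,0],[-1,0,0,-0.15,0],[-1,0,0,-0.18,0],[-1,0,0,-0.18,0],[-1,0,0,-0.18,0]],
])

```text
time: 12.35
tool_pos: [0.5832, 0.3466, 0.3095]
orientation: [-0.001, 0.007, 1.0, -0.0]
contact_force: [-0.2, -0.0, -1.3]
grip_width: 0.13
grip_force: 58.7
```

Run:
```python
from g import *
from h import *
for n in("side","top"):
    f=r.grab_frame(n); pickle.dump(f,open(n+'4.pkl','wb'))
s,t=load('side4'),load('top4')
sheet('pics/lift.png',[crop(s,180,40,180,200,2.5),crop(t,170,170,115,140,3)])
plan([(-1,*post(0),.3,180.25)])
```

```text
t12.45 [0.5831 0.3466 0.3088] psi 179.25 tilt [-0.0027 -0.0018] F [-0.  -0.4 -2.1] gw 0.127 gf 59 q [-0.94  0.48  0.53  1.46 -0.25  1.27  1.17]
[-1, -0.0338, -0.5208, 0.0088, -0.0028]
```

View pics/lift.png

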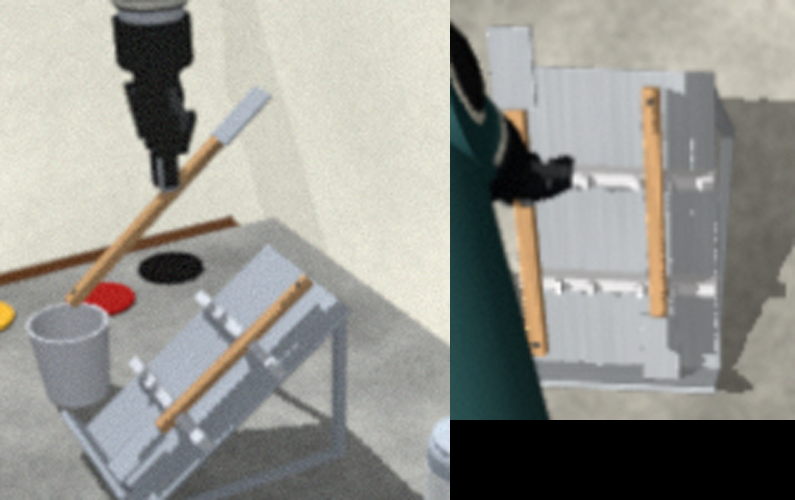

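spatula_a is held at its balance point and still at the rack's slope. I'll carry it to the hinge-side notch.

Run:
```python
from g import *
p=st(.035,-.010); print(p)
plan([(-1,*p,.3,180.25),(-1,*p,.16,180.25)])
```

```text
[ 0.57024719 -0.1997567 ]
t12.45 [0.5831 0.3466 0.3088] psi 179.25 tilt [-0.0027 -0.0018] F [-0.  -0.4 -2.1] gw 0.127 gf 59 q [-0.94  0.48  0.53  1.46 -0.25  1.27  1.17]
[-1, 0.0057, -0.5465, 0.0088, -0.0028]
[-1, 0.0057, -0.5465, 0.1488, -0.0028]
```

Request:
jog_arm([
  [[-1,0.001,-0.03,0,-0.001],[-1,0.001,-0.08,0,-0.001],[-1,0.002,-0.13,0,-0.001],[-1,0.002,-0.18,0,-0.002],[-1,0.003,-0.23,0,-0.003],[-1,0.004,-0.28,0,-0.003],[-1,0.004,-0.33,0,-0.003],[-1,0.005,-0.38,0,-0.003]],
])

```text
time: 13.45
tool_pos: [0.5732, -0.0345, 0.3096]
orientation: [-0.001, -0.003, 1.0, -0.0]
contact_force: [0.6, 0.1, -0.7]
grip_width: 0.133
grip_force: 58.7
```

Run:
```python
from g import *
p=st(.035,-.010)
plan([(-1,*p,.3,180.25)])
```

```text
t13.45 [ 0.5732 -0.0345  0.3096] psi 180.33 tilt [-0.0019 -0.0003] F [ 0.6  0.1 -0.7] gw 0.133 gf 59 q [-0.53  0.29  0.66  1.73 -0.19  1.19  1.76]
[-1, 0.0039, -0.1652, 0.0096, 0.0002]
```

Request:
jog_arm([
  [[-1,0.003,-0.04,0,0],[-1,0.003,-0.08,0.02,0],[-1,0.003,-0.12,0.05,0],[-1,0.003,-0.15,0.08,0],[-1,0.003,-0.162,0.1,0],[-1,0.003,-0.162,0.12,0],[-1,0.003,-0.162,0.12,0],[-1,0.003,-0.162,0.12,0]],
])

```text
time: 14.45
tool_pos: [0.5728, -0.1938, 0.1914]
orientation: [0.001, -0.004, 1.0, 0.0]
contact_force: [-1.0, -0.2, -0.7]
grip_width: 0.133
grip_force: 58.8
```

Run:
```python
from g import *
p=st(.035,-.010)
plan([(-1,*p,z,180.25) for z in (.15,.14,.12,.1,.08)])
```

```text
t14.45 [ 0.5728 -0.1938  0.1914] psi 180.45 tilt [0.0012 0.0003] F [-1.  -0.2 -0.7] gw 0.133 gf 59 q [-0.22  0.48  0.65  1.79 -0.35  0.99  2.15]
[-1, 0.0026, -0.0059, 0.0414, 0.0006]
[-1, 0.0026, -0.0059, 0.0514, 0.0006]
[-1, 0.0026, -0.0059, 0.0714, 0.0006]
[-1, 0.0026, -0.0059, 0.0914, 0.0006]
[-1, 0.0026, -0.0059, 0.1114, 0.0006]
```

Request:
jog_arm([
  [[-1,0.003,-0.006,0.01,0],[-1,0.003,-0.006,0.02,0],[-1,0.003,-0.006,0.03,0],[-1,0.003,-0.006,0.04,0],[-1,0.003,-0.006,0.048,0],[-1,0.003,-0.006,0.056,0],[-1,0.003,-0.006,0.064,0],[-1,0.003,-0.006,0.064,0]],
])

```text
time: 15.45
tool_pos: [0.5684, -0.2009, 0.126]
orientation: [-0.001, -0.003, 1.0, 0.0]
contact_force: [-0.6, 0.2, -0.7]
grip_width: 0.131
grip_force: 60.0
```

Run:
```python
from g import *
from h import *
for n in("side","top"):
    f=r.grab_frame(n); pickle.dump(f,open(n+'5.pkl','wb'))
s,t=load('side5'),load('top5')
sheet('pics/pl5.png',[crop(t,370,190,75,115,5),crop(s,304,244,140,140,3)])
p=st(.035,-.010)
plan([(-1,*p,z,180.25) for z in (.12,.1,.08)])
```

```text
t15.55 [ 0.5688 -0.2011  0.1267] psi 180.32 tilt [-0.0003  0.0001] F [-0.5  0.5 -0.9] gw 0.128 gf 60 q [-0.17  0.56  0.61  1.83 -0.41  0.87  2.21]
[-1, -0.0014, 0.0014, 0.0067, 0.0002]
[-1, -0.0014, 0.0014, 0.0267, 0.0002]
[-1, -0.0014, 0.0014, 0.0467, 0.0002]
```

View pics/pl5.png

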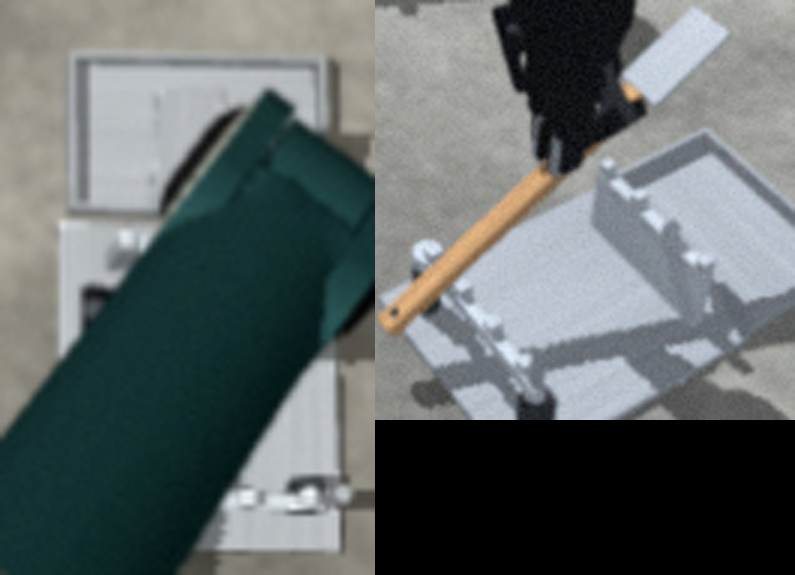

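Side view: the handle lies over the hinge-side notch, with the butt beyond the bar at (392,322) and nothing fouled. I'll lower slowly.

Request:
jog_arm([
  [[-1,-0.001,0.001,0.003,0],[-1,-0.001,0.001,0.006,0],[-1,-0.001,0.001,0.009,0],[-1,-0.001,0.001,0.012,0],[-1,-0.001,0.001,0.015,0],[-1,-0.001,0.001,0.018,0],[-1,-0.001,0.001,0.02,0],[-1,-0.001,0.001,0.02,0]],
])

```text
time: 16.55
tool_pos: [0.5699, -0.2001, 0.1066]
orientation: [-0.0, -0.003, 1.0, 0.0]
contact_force: [0.2, 0.0, 0.9]
grip_width: 0.131
grip_force: 61.1
```

Request:
jog_arm([
  [[-1,0,0,0.004,0],[-1,0,0,0.008,0],[-1,0,0,0.012,0],[-1,0,0,0.016,0],[-1,0,0,0.02,0],[-1,0,0,0.023,0],[-1,0,0,0.025,0],[-1,0,0,0.025,0]],
])

```text
time: 17.55
tool_pos: [0.57, -0.2001, 0.0817]
orientation: [0.0, -0.003, 1.0, -0.0]
contact_force: [0.9, 0.8, 1.9]
grip_width: 0.127
grip_force: 58.6
```

Run:
```python
from g import *
from h import *
for n in("side","top"):
    f=r.grab_frame(n); pickle.dump(f,open(n+'6.pkl','wb'))
s,t=load('side6'),load('top6')
sheet('pics/pl6.png',[crop(s,294,214,200,150,4)])
plan([(-1,.57,-.1998,z,180.25) for z in (.08,.077)])
```

```text
t17.65 [ 0.57   -0.2002  0.0818] psi 180.32 tilt [ 0.0002 -0.0001] F [1.6 0.5 2.1] gw 0.123 gf 59 q [-0.14  0.63  0.57  1.85 -0.46  0.8   2.25]
[-1, -0.0, 0.0004, 0.0018, 0.0002]
[-1, -0.0, 0.0004, 0.0048, 0.0002]
```

View pics/pl6.png

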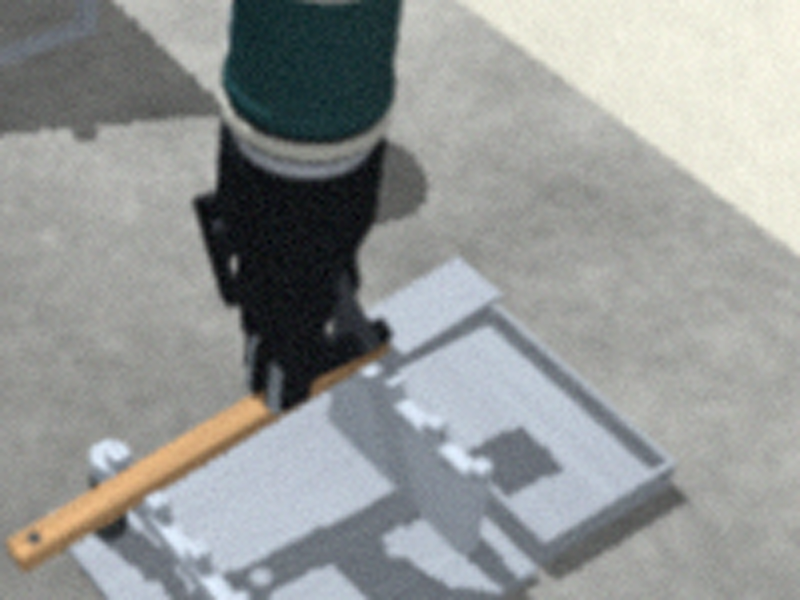

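Nearly flat: the handle lies in the bar's notch with the blade just above the comb (375,355). That was the tenth picture, so I'll continue by force and numbers.

Request:
jog_arm([
  [[-1,0,0,0.001,0],[-1,0,0,0.002,0],[-1,0,0,0.003,0],[-1,0,0,0.004,0],[-1,0,0,0.005,0],[-1,0,0,0.006,0],[-1,0,0,0.006,0],[-1,0,0,0.006,0]],
])

```text
time: 18.65
tool_pos: [0.5696, -0.2002, 0.0755]
orientation: [-0.0, -0.003, 1.0, 0.0]
contact_force: [0.4, 0.6, 0.1]
grip_width: 0.001
grip_force: 0.0
```

The fingers have fully closed, so the handle left the grip. I'll locate it numerically from an orange mask.

```bash
cat > o.py <<'E'
from g import *
from h import *
def mask(f):
    h=cv2.cvtColor(f['image'],cv2.COLOR_RGB2HSV); return cv2.inRange(h,(8,90,80),(22,255,255))
def blobs(f,box):
    m=mask(f); z=np.zeros_like(m); x,y,X,Y=box; z[y:Y,x:X]=m[y:Y,x:X]
    cs,_=cv2.findContours(z,cv2.RETR_EXTERNAL,cv2.CHAIN_APPROX_NONE)
    return [(int(cv2.contourArea(c)),cv2.minAreaRect(c)) for c in cs if cv2.contourArea(c)>8]
def asc(f,x,y,X,Y,st=1):
    m=mask(f); g=cv2.cvtColor(f['image'],cv2.COLOR_RGB2GRAY)
    for v in range(y,Y,st): print('%3d '%v+''.join('#' if m[v,u] else ' .:-=+*o%@'[min(9,g[v,u]//26)] for u in range(x,X)))
E
python3 - <<'E'
from o import *
for n in("side","top"):
    f=r.grab_frame(n); pickle.dump(f,open(n+'7.pkl','wb'))
    print(n,blobs(f,(290,180,500,400) if n=='side' else (340,180,460,320)))
    print(n,'before',blobs(load(n+'6'),(290,180,500,400) if n=='side' else (340,180,460,320)))
plan([])
print(r.sense()['moment'])
asc(load('side7'),290,285,420,362)
E
```

```text
side [(27, ((312.4000244140625, 341.300048828125), (4.4721360206604, 18.335756301879883), 63.43495178222656))]
side before [(15, ((310.8980407714844, 344.146484375), (5.1077561378479, 13.886712074279785), 61.38954162597656)), (11, ((324.0923156738281, 334.58599853515625), (3.3519651889801025, 13.008816719055176), 61.38954162597656)), (10, ((337.0768737792969, 327.6153869628906), (4.437601089477539, 16.641006469726562), 56.3099365234375))]
top [(44, ((402.0, 306.0), (16.0, 4.0), 90.0))]
top before [(42, ((402.0, 306.5), (15.0, 4.0), 90.0))]
t18.75 [ 0.5698 -0.2002  0.0756] psi 180.32 tilt [-0.0003  0.    ] F [ 0.7 -0.7  0. ] gw 0.000 gf 0 q [-0.14  0.64  0.56  1.85 -0.47  0.79  2.25]
[ 0.03698325 -0.04502503 -0.00289556]
285 ==+======+=+++++++++++++++++++++++++++++++++++++++++++++++-...::........................:::.:-=+++++=++=+==+++++++++++===+==+===+=
286 ==========+=++++++++++++++++++++++++++++++++++++++++++++++-:............................:::.:-=+++++==++=++++++++++++=+===++++++++
287 =====+=+===+++++++++++++++++++++++++++++++++++++++++++++++=:...........................::::..-=+
[... 9324 characters left out ...]
====+++*+*+**+****+=====-
357 ==========================++***********+=-==--==+++=++++++*+=======+++++=======++*****+++====-=======-=--=======++**+*****+*+==-==
358 ===========================++**********+======-==+++=+*****+==-====++*++=====++*********+++====-===-====-=====-==++*++***++*++===-
359 ============================+***********++++==-===++++***o**+=-====+++++===+++****+**+****+====-=-=-=========-====+++=++++++**++==
360 =============+===============+***********+*++=-=-==++=+**o***+========+==++********+***+**+++=============---===-===========+++++=
361 =============================++*************+==-===+===+*oo***+=++======+++****++*******+***+============--==-==--=---=--=-===+++=
```

```bash
cat >> o.py <<'E'
def om(f):
    i=f['image'].astype(int); return ((i[...,0]-i[...,2])>38).astype(np.uint8)
def fit(fs,boxes,p0,vis,free=(0,1,2,3,4)):
    """fit handle box (x,y,z underside of origin, yaw, pitch) by centroid/outline of visible orange"""
E
python3 - <<'E'
from o import *
s,t=load('side7'),load('top7')
for n,f,b in(('s',s,(290,285,400,355)),('t',t,(385,240,420,320))):
    m=om(f)[b[1]:b[3],b[0]:b[2]]; print(n,m.sum())
    cs,_=cv2.findContours(m,cv2.RETR_EXTERNAL,cv2.CHAIN_APPROX_NONE)
    for c in cs:
        if cv2.contourArea(c)>8:
            rc=cv2.minAreaRect(c); print(cv2.contourArea(c),(cv2.boxPoints(rc)+b[:2]).round(1).tolist())
def W(x,y,z,xo=.57,yo=-.2,zo=.065): # flat handle, x to +world x
    return [xo+x,yo+y,zo+z]
for lab,zo in(('flat',.065),):
    for nm,p in(('butt top L',(-.15,.008,.012)),('butt top R',(-.15,-.008,.012)),('butt bot R',(-.15,-.008,0)),('sh top L',(.08,.008,.012)),('sh top R',(.08,-.008,.012)),('sh bot R',(.08,-.008,0))):
        print(nm,proj(s,W(*p))[0].round(1),proj(t,W(*p))[0].round(1))
E
```

```text
s 577
433.5 [[294.8, 346.6], [358.0, 315.0], [361.6, 322.2], [298.4, 353.8]]
62.5 [[370.6, 310.0], [389.4, 302.4], [391.2, 306.9], [372.4, 314.4]]
t 80
65.0 [[400.0, 314.0], [400.0, 298.0], [405.0, 298.0], [405.0, 314.0]]
butt top L [296.6 343.3] [399.4 311.6]
butt top R [300.8 349. ] [404.9 311.7]
butt bot R [300.9 352.8] [404.3 311.9]
sh top L [389.1 298.1] [399.2 232.5]
sh top R [393.8 302.7] [404.6 232.7]
sh bot R [393.2 306.5] [404.  233.5]
```

Run:
```python
from o import *
s,t=load('side7'),load('top7')
for z in(.0535,.065,.077,.085): print(z,[proj(s,[.57+dx,-.2+dy,z])[0].round(1).tolist() for dx in(-.011,.011) for dy in (-.01,.01)])
i=s['image'].astype(int)
print('diff6-7',np.abs(i-load('side6')['image']).sum(2)[296:330,350:392].max())
d=(i[...,0]-i[...,2])
for v in range(300,325): print(v,' '.join('%3d'%x for x in d[v,350:392]))
```

```text
0.0535 [[359.2, 328.0], [353.6, 321.8], [367.7, 323.7], [362.0, 317.6]]
0.065 [[359.6, 324.4], [354.0, 318.1], [368.2, 320.1], [362.4, 314.0]]
0.077 [[360.0, 320.5], [354.3, 314.3], [368.6, 316.2], [362.9, 310.1]]
0.085 [[360.3, 317.9], [354.6, 311.7], [369.0, 313.6], [363.1, 307.5]]
diff6-7 301
300   4   0   2   2   0   1  -2  -1  -5  -4  -8  -2  -6   0  -5  -5  -3  -2   0  -4  -1  -6  -4  -3  -5  -5  -7  -3  -4  -5  -2  -6  -6  -5  -7  -3  -5  -7  -4  -7  -8 -13
301   1   2   4   1   1   2   0  -3  -2  -5  -2  -2  -4  -3  -6  -5  -3  -5  -2  -2  -5  -2  -2  -2  -4  -5  -7  -5  -2  -2  -2  -3  -4  -1  -4  -7  -6  -6  -2  -1  -9 -13
302   2   0   5   2   3   3  -1  -4  -6  -6  -4  -2  -4  -3  -4  -7  -2  -4  -8  -4  -4   0  -1  -1  -3  -5  -2  -4   0  -5  -5  -6  -6  -6  -8  -6  -3   7  19  23   3 -10
303  -1   1   3   2   1   2  -4  -6  -4  -3  -2  -4  -5  -4  -3  -4  -2  -3  -6  -3  -4  -6  -3  -1  -6  -2  -3  -5  -8  -5  -2  -7  -7  -4  -3   2  18  30  45  54  33   6
304   1   2   1  -1   2   1   0  -9  -7  -5  -6  -3  -6   0  -3   1  -1  -2  -4  -6   0  -4  -4  -4  -2  -5  -7  -2
[... 2796 characters left out ...]
 -11 -10 -11
321  58  59  62  61  60  62  56  57  51  48  44  37  36  33  28  13   1  -7 -14 -13 -15 -16 -13 -14 -15 -12 -13 -14 -12 -12 -15 -11  -9 -11 -12 -13 -13  -9  -8 -12 -12 -10
322  61  59  60  58  59  58  55  49  43  38  38  34  26  15   2  -7 -12 -14 -14 -13 -13 -13 -13 -13 -13 -11 -14 -12 -13 -11 -12 -13 -13 -11 -12 -12 -14 -12 -14 -10 -11 -11
323  60  58  60  56  56  48  45  39  37  34  27  21   1  -6 -10 -15 -13 -15 -13 -16 -14 -14 -12 -14 -14 -15 -13 -15 -15 -13 -14 -11 -11 -14 -16 -14 -12  -9 -11 -12 -10 -10
324  59  54  55  48  43  37  36  35  31  21   7  -5  -9 -17 -14 -14 -13 -15 -12 -11 -13 -14 -12 -13 -15 -15 -16 -14 -15 -14 -13 -12 -10 -13 -13 -14 -13 -11 -15 -10  -9 -12
```

The handle already lies flat in the notches, and the fingers closed just above it. The tips seem to sit higher than I assumed, so I'll check that against earlier frames.

Run:
```python
from o import *
for n,p in(('side4',(.5831,.3466,.3088)),('side3',(.5573,.1469,.3156)),('side7',(.5698,-.2002,.0756))):
    f=load(n); g=f['image'].sum(2); print(n,[(dz,proj(f,np.array(p)-[0,0,dz])[0].round(1).tolist()) for dz in(0,.01,.022)])
    u,v=proj(f,p)[0].astype(int)
    for y in range(v-8,v+14): print(y,u-14,' '.join('%3d'%(x) for x in g[y,u-14:u+15]))
```

```text
side4 [(0, [246.0, 116.6]), (0.01, [246.3, 120.2]), (0.022, [246.7, 124.5])]
108 232 495 487 494 484 490 494 496 467 339 204 187 262 269 214 152 138 134 146 182 255 306 309 331 327 289 263 257 284 369
109 232 490 495 502 479 492 483 481 474 337 212 180 271 271 203 165 150 147 149 153 212 275 299 313 293 257 266 285 359 441
110 232 479 482 490 488 498 499 480 470 376 217 184 241 268 226 147 150 143 138 171 219 274 288 279 265 270 300 355 432 488
111 232 489 488 485 492 499 495 490 469 375 229 171 237 267 233 163 143 138 149 146 222 264 277 277 267 293 364 435 480 496
112 232 493 488 487 497 491 501 496 472 403 264 177 227 266 224 162 139 151 135 159 208 267 276 277 289 343 438 479 482 494
113 232 486 483 496 490 496 501 503 485 455 308 203 233 262 241 153 133 132 139 157 212 257 271 290 347 422 479 480 493 504
114 232 491 491 489 492 492 498 492 500 482 399 303 285 272 240 176 175 192 189 203 245 265 283 347 412 469 486 497 485 494
115 232 473 482 490 490 509 501 488 495 486 460 416 374 305 278 235 235 235 249 258 265 271 323 403 466 484 477 496 490 495
116 232 492 484 492 491 501 492
[... 6614 characters left out ...]
 330 307 294 290 298 328 387 445 456 476 472 469 468 464 473 471 476 472 475 471
324 347 428 416 427 404 398 391 357 326 309 306 295 300 329 379 407 458 478 480 474 467 473 470 470 475 472 486 480 476 470
325 347 420 411 407 381 358 327 304 299 288 300 321 389 394 450 462 464 473 475 465 468 472 478 478 474 473 472 483 474 472
326 347 402 387 361 329 311 293 294 310 331 366 406 446 474 474 479 472 483 470 465 472 485 481 476 474 471 473 478 480 474
327 347 362 331 303 296 296 307 332 373 405 453 468 483 474 480 464 477 471 477 485 481 470 465 472 477 475 480 479 482 474
328 347 312 298 298 300 340 376 391 460 463 481 487 474 484 473 474 478 480 479 475 474 480 478 470 475 486 474 482 480 471
```

The finger tips sit at about TCP height, not 22 mm below it, so the grip on the handle was too shallow. Spatula_a still lies flat in its notches at roughly x = 0.563. I'll regrip lower and draw it snug.

Request:
jog_arm([
  [[-1,0,0,-0.015,0],[-0.3,0,0,-0.02,0],[-0.3,0,0,-0.02,0],[-0.3,0,0,-0.01,0],[-0.3,0,0,0,0],[-0.3,0,0,0.006,0],[-0.3,0,0,0.01,0],[-0.3,0,0,0.01,0]],
])

```text
time: 19.75
tool_pos: [0.5697, -0.2001, 0.0653]
orientation: [-0.0, -0.003, 1.0, 0.0]
contact_force: [0.5, 0.3, 0.4]
grip_width: 0.354
grip_force: 0.0
```

Request:
jog_arm([
  [[-0.6,0,0,0,0],[-1,0,0,0,0],[-1,0,0,0,0],[-1,0.001,0,0,0],[-1,0.002,0,0,0],[-1,0.003,0,0,0],[-1,0.003,0,0,0],[-1,0.003,0,0,0]],
])

```text
time: 20.75
tool_pos: [0.5689, -0.2, 0.0662]
orientation: [0.002, -0.003, 1.0, -0.0]
contact_force: [5.7, -0.5, -0.5]
grip_width: 0.159
grip_force: 58.7
```

Request:
jog_arm([
  [[-1,0.001,0,0,0],[-1,0.002,0,0,0],[-1,0.002,0,0,0],[-1,0.0,0,0,0],[-0.5,-0.001,0,0,0],[-0.3,-0.001,0,0,0],[-0.3,-0.001,0,0,0],[-0.3,-0.001,0,-0.03,0]],
])

```text
time: 21.75
tool_pos: [0.5658, -0.1994, 0.0939]
orientation: [-0.003, -0.003, 1.0, 0.001]
contact_force: [-0.5, 0.4, 0.1]
grip_width: 0.351
grip_force: 0.0
```

Run:
```python
from o import *
for n in("side","top"):
    f=r.grab_frame(n); pickle.dump(f,open(n+'8.pkl','wb'))
s,t=load('side8'),load('top8')
for n,f,b in(('s',s,(290,285,400,358)),('t',t,(385,200,420,320))):
    m=om(f)[b[1]:b[3],b[0]:b[2]]
    cs,_=cv2.findContours(m,cv2.RETR_EXTERNAL,cv2.CHAIN_APPROX_NONE)
    for c in cs:
        if cv2.contourArea(c)>8: print(n,cv2.contourArea(c),(cv2.boxPoints(cv2.minAreaRect(c))+b[:2]).round(1).tolist())
plan([(.6,.584,.2668,.32,179)])
```

```text
s 440.0 [[293.6, 346.2], [357.2, 314.4], [360.6, 321.2], [297.0, 353.0]]
s 62.5 [[372.2, 309.2], [386.5, 300.1], [389.3, 304.5], [375.0, 313.6]]
t 35.0 [[399.0, 304.0], [404.0, 304.0], [404.0, 315.0], [399.0, 315.0]]
t21.85 [ 0.5692 -0.2011  0.098 ] psi 180.30 tilt [ 0.0037 -0.0011] F [ 0.8 -0.7 -0.7] gw 0.349 gf 0 q [-0.15  0.6   0.59  1.85 -0.44  0.82  2.24]
[0.6, -0.0173, 0.4678, -0.222, 0.0036]
```

Snug: it resisted at about 6 N and moved 2–3 mm. Now for spatula_b.

Request:
jog_arm([
  [[0.3,0,0,-0.06,0],[0.6,0,0,-0.12,0],[0.6,0,0.03,-0.18,0],[0.6,-0.005,0.08,-0.21,0.004],[0.6,-0.017,0.14,-0.21,0.004],[0.6,-0.017,0.2,-0.21,0.004],[0.6,-0.017,0.26,-0.21,0.004],[0.6,-0.017,0.32,-0.21,0.004]],
])

```text
time: 22.85
tool_pos: [0.5824, 0.1219, 0.3052]
orientation: [-0.0, 0.01, 1.0, 0.0]
contact_force: [0.8, -0.2, -0.4]
grip_width: 0.8
grip_force: 0.0
```

Request:
jog_arm([
  [[0.6,0,0.05,0,0],[0.6,0,0.1,0,0],[0.6,0,0.12,0,0],[0.6,0,0.14,0,0],[0.6,0,0.14,0.04,0],[0.6,0,0.14,0.08,0],[0.6,0,0.14,0.1,0],[0.6,0,0.14,0.1,0]],
])

```text
time: 23.85
tool_pos: [0.5856, 0.2589, 0.2047]
orientation: [-0.001, 0.01, 1.0, -0.001]
contact_force: [0.0, -0.5, -0.0]
grip_width: 0.797
grip_force: 0.0
```

Run:
```python
from o import *
f=r.grab_frame('top'); pickle.dump(f,open('top9.pkl','wb')); s=r.grab_frame('side'); pickle.dump(s,open('side9.pkl','wb'))
for n,f,b in(('side',s,(290,270,400,358)),('top',f,(385,200,420,320))):
    m=om(f)[b[1]:b[3],b[0]:b[2]]
    cs,_=cv2.findContours(m,cv2.RETR_EXTERNAL,cv2.CHAIN_APPROX_NONE)
    for c in cs:
        if cv2.contourArea(c)>8: print(n,cv2.contourArea(c),(cv2.boxPoints(cv2.minAreaRect(c))+b[:2]).round(1).tolist())
    for x,z in((-.15,.077),(.08,.077),(.15,.073)): print([proj(f,[.5604+x,-.1998+d,z])[0].round(1).tolist() for d in(-.008,.008)])
plan([(.6,.585,.2668,.115,179)])
```

```text
side 383.0 [[321.6, 332.2], [386.8, 299.6], [389.8, 305.6], [324.6, 338.2]]
[[296.4, 351.0], [292.2, 345.3]]
[[390.3, 304.4], [385.5, 299.7]]
[[414.7, 293.2], [409.8, 288.8]]
top 236.0 [[399.0, 237.0], [404.0, 237.0], [404.0, 308.0], [399.0, 308.0]]
[[404.9, 315.1], [399.3, 315.0]]
[[404.6, 235.9], [399.2, 235.8]]
[[404.2, 213.0], [398.8, 212.8]]
t23.95 [0.5869 0.2598 0.2071] psi 178.84 tilt [0.002  0.0008] F [0.5 0.1 1.2] gw 0.796 gf 0 q [-0.86  0.51  0.55  1.67 -0.3   1.04  1.33]
[0.6, 0.0021, 0.007, 0.0921, -0.0004]
```

Spatula_a matches its predicted seat in both views. I'll descend on b.

Request:
jog_arm([
  [[0.6,0.001,0.007,0.0,0],[0.6,0.001,0.007,0.03,0],[0.6,0.001,0.007,0.06,0],[0.6,0.001,0.007,0.075,0],[0.6,0.001,0.007,0.082,0],[0.6,0.001,0.007,0.086,0],[0.6,0.001,0.007,0.09,0],[0.6,0.001,0.007,0.09,0]],
])

```text
time: 24.95
tool_pos: [0.5851, 0.2671, 0.116]
orientation: [0.0, 0.01, 1.0, 0.0]
contact_force: [-0.1, 0.2, 0.5]
grip_width: 0.806
grip_force: 0.0
```

Request:
jog_arm([
  [[0.2,0,0,0,0],[-0.3,0,0,0,0],[-1,0,0,0,0],[-1,0,0,0,0],[-1,0,0,0,0],[-1,0,0,0,0],[-1,0,0,0,0],[-1,0,0,0,0]],
])

```text
time: 25.95
tool_pos: [0.5851, 0.267, 0.1161]
orientation: [0.0, 0.01, 1.0, 0.0]
contact_force: [-1.6, -1.3, 5.6]
grip_width: 0.168
grip_force: 59.5
```

Request:
jog_arm([
  [[-1,0,0,-0.01,0],[-1,0,0,-0.025,0],[-1,0,0,-0.06,0],[-1,0,0,-0.11,0],[-1,0,0,-0.16,0],[-1,0,0,-0.2,0],[-1,0,-0.03,-0.22,0],[-1,0,-0.08,-0.22,0]],
])

```text
time: 26.95
tool_pos: [0.5838, 0.1866, 0.3376]
orientation: [0.001, 0.008, 1.0, 0.001]
contact_force: [0.0, -0.9, 0.3]
grip_width: 0.169
grip_force: 58.8
```

Request:
jog_arm([
  [[-1,0,-0.05,0,0],[-1,0,-0.1,0,0.02],[-1,0,-0.15,0,0.045],[-1,0,-0.19,0,0.07],[-1,0,-0.22,0,0.095],[-1,0,-0.24,0,0.12],[-1,0,-0.26,0,0.145],[-1,0,-0.28,0,0.17]],
])

```text
time: 27.95
tool_pos: [0.5767, -0.095, 0.3357]
orientation: [-0.0, 0.52, 0.854, -0.0]
contact_force: [-0.3, 0.3, -1.5]
grip_width: 0.17
grip_force: 58.8
```

Run:
```python
from g import *
p=st(-.035,-.022); print(p)
plan([(-1,*p,.3,360.25),(-1,*p,.16,360.25)])
```

```text
[ 0.58255251 -0.26970367]
t27.95 [ 0.5767 -0.095   0.3357] psi 117.29 tilt [-0.0007  0.0004] F [-0.3  0.3 -1.5] gw 0.170 gf 59 q [-0.61  0.34  0.93  1.68 -0.29  1.26  0.86]
[-1, -0.1579, -0.0749, 0.0357, 0.3251]
[-1, -0.1579, -0.0749, 0.1757, 0.3251]
```

Request:
jog_arm([
  [[-1,-0.015,-0.007,0,0.025],[-1,-0.04,-0.019,0,0.05],[-1,-0.07,-0.033,0,0.075],[-1,-0.1,-0.047,0,0.1],[-1,-0.13,-0.06,0,0.125],[-1,-0.15,-0.071,0,0.15],[-1,-0.158,-0.075,0,0.175],[-1,-0.158,-0.075,0,0.2]],
])

```text
time: 28.95
tool_pos: [0.583, -0.2701, 0.3358]
orientation: [-0.0, 0.923, 0.384, -0.0]
contact_force: [-0.0, -0.3, -0.6]
grip_width: 0.167
grip_force: 58.8
```

Run:
```python
from g import *
p=st(-.035,-.022); print(p)
plan([(-1,*p,.3,360.25),(-1,*p,.16,360.25)])
```

```text
[ 0.58255251 -0.26970367]
t28.95 [ 0.583  -0.2701  0.3358] psi 45.17 tilt [-0.0006  0.    ] F [-0.  -0.3 -0.6] gw 0.167 gf 59 q [-0.38  0.59  1.19  1.54 -0.55  1.38  0.07]
[-1, -0.0001, -0.0006, 0.0358, 0.1248]
[-1, -0.0001, -0.0006, 0.1758, 0.1248]
```

Request:
jog_arm([
  [[-1,0,0,0,0.025],[-1,0,0,0,0.05],[-1,0,0,0,0.075],[-1,0,0,0.01,0.1],[-1,0,0,0.04,0.12],[-1,0,0,0.08,0.125],[-1,0,0,0.12,0.125],[-1,0,0,0.14,0.125]],
])

```text
time: 29.95
tool_pos: [0.5834, -0.2677, 0.1939]
orientation: [-0.001, 1.0, 0.005, -0.001]
contact_force: [0.9, 0.9, -1.4]
grip_width: 0.17
grip_force: 58.8
```

Run:
```python
from o import *
p=st(-.035,-.022); print(p)
s=r.grab_frame('side'); pickle.dump(s,open('side10.pkl','wb'))
plan([(-1,*p,.15,360.25)])
b=(290,200,460,360); m=om(s)[b[1]:b[3],b[0]:b[2]]
cs,_=cv2.findContours(m,cv2.RETR_EXTERNAL,cv2.CHAIN_APPROX_NONE)
for c in cs:
    if cv2.contourArea(c)>8: print(cv2.contourArea(c),(cv2.boxPoints(cv2.minAreaRect(c))+b[:2]).round(1).tolist())
# predicted for b: TCP ref
T=r.sense()['tool_pos']; k=np.radians(35)
for dz in(-.006,0,.006,.01):
  print(dz,[proj(s,T+[0,0,dz]+np.array([x*np.cos(k),0,-x*np.sin(k)])+.006*np.array([np.sin(k),0,np.cos(k)]))[0].round(1).tolist() for x in(-.15,.08)])
```

```text
[ 0.58255251 -0.26970367]
t30.00 [ 0.583  -0.2672  0.1922] psi 0.62 tilt [-0.0043  0.0022] F [ 0.   1.2 -2.4] gw 0.171 gf 59 q [-0.4   0.82  1.24  1.71 -0.82  1.24 -0.51]
[-1, -0.0005, 0.0025, 0.0422, 0.001]
12.5 [[297.0, 347.0], [306.0, 347.0], [306.0, 352.0], [297.0, 352.0]]
11.0 [[303.0, 343.0], [317.4, 335.8], [320.2, 341.4], [305.8, 348.6]]
412.5 [[318.8, 333.6], [386.8, 299.6], [390.2, 306.4], [322.2, 340.4]]
28.5 [[408.7, 289.8], [409.2, 286.3], [421.4, 288.1], [420.9, 291.6]]
58.5 [[373.0, 282.0], [393.0, 282.0], [393.0, 289.0], [373.0, 289.0]]
81.5 [[340.9, 281.9], [342.7, 275.4], [372.9, 283.5], [371.2, 290.0]]
-0.006 [[341.7, 284.1], [418.2, 297.0]]
0 [[341.8, 281.4], [418.6, 294.8]]
0.006 [[342.0, 278.6], [419.1, 292.6]]
0.01 [[342.1, 276.7], [419.4, 291.2]]
```

Spatula_b is held at 35° with its centre about 9 mm above the TCP. I'll approach the outer notch 26 mm outward of its seat.

Request:
jog_arm([
  [[-1,0.004,0.0025,0.01,0.001],[-1,0.004,0.0025,0.02,0.001],[-1,0.004,0.0025,0.03,0.001],[-1,0.004,0.0025,0.045,0.001],[-1,0.004,0.0025,0.06,0.001],[-1,0.004,0.0025,0.07,0.001],[-1,0.004,0.0025,0.076,0.001],[-1,0.004,0.0025,0.076,0.001]],
])

```text
time: 31.0
tool_pos: [0.5889, -0.2702, 0.1194]
orientation: [-0.0, 1.0, 0.003, -0.0]
contact_force: [0.1, -0.2, 0.3]
grip_width: 0.164
grip_force: 58.8
```

Run:
```python
from o import *
plan([(-1,.587,-.2697,.1,360.25),(-1,.587,-.2697,.063,360.25)])
```

```text
t31.00 [ 0.5889 -0.2702  0.1194] psi 0.32 tilt [-0.0005  0.0001] F [ 0.1 -0.2  0.3] gw 0.164 gf 59 q [-0.35  0.9   1.16  1.74 -0.91  1.15 -0.47]
[-1, -0.0019, -0.0005, 0.0194, 0.0002]
[-1, -0.0019, -0.0005, 0.0564, 0.0002]
```

Good; lowering slowly while watching the force.

Request:
jog_arm([
  [[-1,-0.001,0,0.004,0],[-1,-0.001,0,0.008,0],[-1,-0.001,0,0.012,0],[-1,-0.001,0,0.016,0],[-1,-0.001,0,0.02,0],[-1,-0.001,0,0.024,0],[-1,-0.001,0,0.028,0],[-1,-0.001,0,0.028,0]],
])

```text
time: 32.0
tool_pos: [0.5903, -0.2707, 0.0931]
orientation: [0.001, 1.0, 0.003, 0.003]
contact_force: [2.5, 0.4, 3.2]
grip_width: 0.17
grip_force: 59.4
```

Request:
jog_arm([
  [[-1,0,0,0.003,0],[-1,0,0,0.006,0],[-1,0,0,0.009,0],[-1,0,0,0.012,0],[-1,0,0,0.014,0],[-1,0,0,0.016,0],[-1,0,0,0.018,0],[-1,0,0,0.018,0]],
])

```text
time: 33.0
tool_pos: [0.5897, -0.2716, 0.0758]
orientation: [0.001, 1.0, 0.003, 0.002]
contact_force: [1.4, 0.0, 8.9]
grip_width: 0.173
grip_force: 61.1
```

```bash
cat > fb.py <<'E'
from o import *
import sys
k=sys.argv[1]
s=r.grab_frame('side'); pickle.dump(s,open(f'side{k}.pkl','wb')); t=r.grab_frame('top'); pickle.dump(t,open(f'top{k}.pkl','wb'))
plan([])
for n,f,b in(('side',s,(290,270,460,400)),('top',t,(385,200,440,330))):
    m=om(f)[b[1]:b[3],b[0]:b[2]]
    cs,_=cv2.findContours(m,cv2.RETR_EXTERNAL,cv2.CHAIN_APPROX_NONE)
    for c in cs:
        if cv2.contourArea(c)>8: print(n,cv2.contourArea(c),(cv2.boxPoints(cv2.minAreaRect(c))+b[:2]).round(1).tolist())
    T=r.sense()['tool_pos'] if len(sys.argv)<3 else [.5604]
    for x,z in((-.15,.077),(.08,.077)): print(n,'pred b',[proj(f,[T[0]+x,-.2697+d,z])[0].round(1).tolist() for d in(-.008,.008)])
E
python3 fb.py 11
```

```text
t33.10 [ 0.5897 -0.2716  0.0758] psi 0.31 tilt [ 0.0045 -0.0024] F [1.5 0.  8.8] gw 0.172 gf 61 q [-0.33  0.95  1.11  1.76 -0.97  1.08 -0.44]
side 107.5 [[335.5, 339.2], [382.0, 333.6], [382.8, 340.9], [336.4, 346.4]]
side 45.0 [[379.0, 329.0], [384.5, 323.5], [391.0, 330.0], [385.5, 335.5]]
side 457.5 [[294.9, 347.0], [375.7, 304.5], [379.2, 311.2], [298.4, 353.7]]
side pred b [[329.3, 370.6], [324.6, 364.4]]
side pred b [[422.8, 320.0], [417.6, 315.0]]
top 9.0 [[430.0, 288.0], [433.0, 288.0], [433.0, 298.0], [430.0, 298.0]]
top 55.5 [[400.0, 309.0], [400.0, 274.0], [403.0, 274.0], [403.0, 309.0]]
top pred b [[429.1, 305.2], [423.6, 305.1]]
top pred b [[428.1, 226.7], [422.7, 226.6]]
```

Request:
jog_arm([
  [[-1,0,-0.001,0.002,0],[-1,0,-0.001,0.004,0],[-1,0,-0.001,0.006,0],[-1,0,-0.001,0.008,0],[-1,0,-0.001,0.009,0],[-1,0,-0.001,0.01,0],[-1,0,-0.001,0.011,0],[-1,0,-0.001,0.011,0]],
])

```text
time: 34.1
tool_pos: [0.5884, -0.271, 0.0647]
orientation: [0.001, 1.0, 0.002, 0.001]
contact_force: [-2.5, 0.1, 9.8]
grip_width: 0.176
grip_force: 62.1
```

```bash
python3 fb.py 12
```

```text
t34.20 [ 0.5884 -0.2711  0.0647] psi 0.25 tilt [ 0.0025 -0.0025] F [-3.1 -0.2 10.2] gw 0.171 gf 62 q [-0.32  0.96  1.1   1.76 -0.98  1.07 -0.43]
side 126.5 [[332.0, 353.4], [370.1, 338.2], [372.7, 344.7], [334.6, 360.0]]
side 8.5 [[373.3, 341.3], [381.6, 338.0], [382.4, 340.0], [374.1, 343.3]]
side 12.5 [[355.2, 343.9], [372.6, 337.0], [373.4, 339.0], [356.0, 346.0]]
side 49.0 [[376.8, 334.6], [386.8, 329.6], [390.0, 336.0], [380.0, 341.0]]
side 263.5 [[294.8, 346.6], [348.4, 319.8], [351.6, 326.2], [298.0, 353.0]]
side 10.0 [[416.7, 319.7], [417.3, 316.5], [423.7, 317.7], [423.0, 321.0]]
side 160.0 [[347.5, 319.5], [373.5, 305.2], [377.1, 311.7], [351.1, 326.0]]
side pred b [[328.7, 370.9], [324.0, 364.7]]
side pred b [[422.4, 320.2], [417.2, 315.3]]
top 62.5 [[400.0, 274.0], [403.0, 274.0], [403.0, 309.0], [400.0, 309.0]]
top 28.0 [[423.9, 262.0], [428.0, 261.9], [429.5, 294.0], [425.4, 294.2]]
top pred b [[429.1, 305.6], [423.6, 305.5]]
top pred b [[428.1, 227.1], [422.7, 227.0]]
```

Request:
jog_arm([
  [[-1,0,0,0.002,0],[-1,0,0,0.003,0],[-1,0,0,0.004,0],[-1,0,0,0.005,0],[-1,0,0,0.006,0],[-1,0,0,0.007,0],[-1,0,0,0.008,0],[-1,0,0,0.008,0]],
])

```text
time: 35.2
tool_pos: [0.5873, -0.2711, 0.0563]
orientation: [0.001, 1.0, 0.002, 0.0]
contact_force: [-3.5, -1.4, 10.0]
grip_width: 0.169
grip_force: 63.0
```

```bash
python3 fb.py 13
```

```text
t35.30 [ 0.5873 -0.2711  0.0563] psi 0.22 tilt [ 0.0005 -0.002 ] F [-3.9  0.   9.8] gw 0.168 gf 63 q [-0.32  0.97  1.09  1.77 -0.99  1.06 -0.43]
side 215.0 [[330.0, 363.2], [385.8, 332.8], [389.5, 339.6], [333.7, 370.0]]
side 45.5 [[414.2, 318.4], [422.2, 314.4], [425.2, 320.4], [417.2, 324.4]]
side 363.5 [[294.8, 346.6], [372.3, 306.6], [375.7, 313.2], [298.2, 353.3]]
side pred b [[328.2, 371.2], [323.5, 365.0]]
side pred b [[422.0, 320.5], [416.8, 315.5]]
top 62.0 [[400.0, 309.0], [400.0, 274.0], [403.0, 274.0], [403.0, 309.0]]
top 55.0 [[423.9, 262.1], [427.0, 262.0], [428.0, 296.0], [424.9, 296.1]]
top pred b [[429.1, 306.0], [423.6, 305.9]]
top pred b [[428.1, 227.5], [422.7, 227.4]]
```

Request:
jog_arm([
  [[-1,0,-0.001,0.001,0],[-1,0,-0.001,0.002,0],[-1,0,-0.001,0.003,0],[-1,0,-0.001,0.003,0],[-1,0,-0.001,0.003,0],[-1,0,-0.001,0.003,0],[-1,0,-0.001,0.003,0],[-1,0,-0.001,0.003,0]],
])

```text
time: 36.3
tool_pos: [0.5871, -0.2709, 0.0545]
orientation: [0.001, 1.0, 0.002, 0.0]
contact_force: [-6.6, -0.6, 16.7]
grip_width: 0.17
grip_force: 64.2
```

```bash
python3 fb.py 14
```

```text
t36.40 [ 0.5871 -0.2708  0.0545] psi 0.19 tilt [ 0.0009 -0.0026] F [-6.5 -0.1 15.9] gw 0.166 gf 64 q [-0.32  0.97  1.09  1.77 -0.99  1.06 -0.42]
side 151.5 [[329.8, 364.7], [374.7, 340.7], [378.2, 347.2], [333.2, 371.2]]
side 9.0 [[364.2, 346.4], [371.8, 342.6], [373.0, 345.0], [365.4, 348.8]]
side 59.0 [[375.0, 341.0], [383.5, 332.5], [389.0, 338.0], [380.5, 346.5]]
side 51.0 [[413.4, 318.8], [422.2, 314.4], [425.0, 320.0], [416.2, 324.4]]
side 371.5 [[294.9, 346.9], [372.2, 306.5], [375.6, 313.0], [298.3, 353.4]]
side pred b [[328.1, 371.3], [323.4, 365.0]]
side pred b [[421.9, 320.5], [416.7, 315.5]]
top 59.0 [[400.0, 309.0], [400.0, 273.0], [403.0, 273.0], [403.0, 309.0]]
top 55.0 [[423.0, 262.0], [427.0, 262.0], [427.0, 296.0], [423.0, 296.0]]
top pred b [[429.1, 306.1], [423.6, 306.0]]
top pred b [[428.1, 227.6], [422.7, 227.4]]
```

It is flat on both supports; the force stiffened from 10 to 17 N. I'll ease the load and draw it back.

Request:
jog_arm([
  [[-1,0,0,-0.002,0],[-1,-0.003,0,-0.002,0],[-1,-0.007,0,-0.002,0],[-1,-0.011,0,-0.002,0],[-1,-0.015,0,-0.002,0],[-1,-0.019,0,-0.002,0],[-1,-0.022,0,-0.002,0],[-1,-0.022,0,-0.002,0]],
])

```text
time: 37.4
tool_pos: [0.5676, -0.2681, 0.0546]
orientation: [0.0, 1.0, 0.003, 0.002]
contact_force: [2.3, -0.2, 6.0]
grip_width: 0.171
grip_force: 62.8
```

```bash
python3 fb.py 15
```

```text
t37.50 [ 0.5676 -0.268   0.0546] psi 0.38 tilt [ 0.0033 -0.    ] F [3.1 0.8 7.5] gw 0.171 gf 63 q [-0.33  0.95  1.09  1.82 -1.    1.04 -0.39]
side 257.0 [[320.3, 368.8], [376.8, 336.9], [380.7, 343.7], [324.2, 375.7]]
side 62.5 [[404.0, 322.0], [414.0, 317.0], [417.0, 323.0], [407.0, 328.0]]
side 343.0 [[294.9, 347.0], [363.4, 310.9], [366.9, 317.5], [298.4, 353.6]]
side pred b [[319.1, 376.0], [314.5, 369.7]]
side pred b [[414.8, 324.4], [409.6, 319.3]]
top 55.5 [[400.0, 309.0], [400.0, 280.0], [403.0, 280.0], [403.0, 309.0]]
top 47.0 [[424.0, 303.0], [424.0, 272.0], [426.0, 272.0], [426.0, 303.0]]
top pred b [[429.2, 312.9], [423.6, 312.8]]
top pred b [[428.2, 234.0], [422.8, 233.9]]
```

Request:
jog_arm([
  [[-1,-0.002,0.001,0,0],[-1,-0.004,0.001,0,0],[-1,-0.006,0.001,0,0],[-1,-0.008,0.001,0,0],[-1,-0.009,0.001,0,0],[-1,-0.01,0.001,0,0],[-1,-0.011,0.001,0,0],[-1,-0.011,0.001,0,0]],
])

```text
time: 38.5
tool_pos: [0.5571, -0.2691, 0.0546]
orientation: [0.0, 1.0, 0.003, 0.002]
contact_force: [3.3, -0.1, 5.6]
grip_width: 0.172
grip_force: 62.8
```

Request:
jog_arm([
  [[-1,-0.001,0,0,0],[-1,-0.002,0,0,0],[-1,-0.003,0,0,0],[-1,-0.003,0,0,0],[-1,-0.003,0,0,0],[-1,-0.003,0,0,0],[-1,-0.003,0,0,0],[-1,-0.003,0,0,0]],
])

```text
time: 39.5
tool_pos: [0.5541, -0.2691, 0.0545]
orientation: [0.0, 1.0, 0.003, 0.002]
contact_force: [3.0, 0.2, 6.6]
grip_width: 0.166
grip_force: 62.8
```

```bash
python3 fb.py 16 x
```

```text
t39.60 [ 0.5541 -0.2691  0.0546] psi 0.39 tilt [ 0.0039 -0.0002] F [ 4.7 -0.6  7. ] gw 0.170 gf 63 q [-0.33  0.94  1.09  1.85 -1.    1.02 -0.37]
side 220.5 [[315.0, 373.2], [363.5, 345.1], [367.0, 351.2], [318.5, 379.3]]
side 22.5 [[358.5, 352.5], [370.5, 340.5], [374.5, 344.5], [362.5, 356.5]]
side 67.5 [[398.4, 326.0], [409.0, 319.6], [412.6, 325.6], [402.0, 332.0]]
side 314.0 [[294.9, 346.9], [358.3, 313.6], [361.7, 320.1], [298.3, 353.4]]
side pred b [[315.7, 377.9], [311.1, 371.5]]
side pred b [[412.1, 325.9], [407.0, 320.8]]
top 42.5 [[400.0, 308.0], [400.0, 284.0], [403.0, 284.0], [403.0, 308.0]]
top 54.0 [[424.0, 277.0], [427.0, 277.0], [427.0, 308.0], [424.0, 308.0]]
top 19.5 [[399.0, 237.0], [403.0, 237.0], [403.0, 242.0], [399.0, 242.0]]
top pred b [[429.2, 315.5], [423.6, 315.4]]
top pred b [[428.3, 236.5], [422.9, 236.3]]
```

Request:
jog_arm([
  [[-1,-0.001,0,0,0],[-1,-0.001,0,0,0],[-1,-0.002,0,0,0],[-1,-0.002,0,0,0],[-1,-0.003,0,0,0],[-1,-0.003,0,0,0],[-1,-0.003,0,0,0],[-1,-0.003,0,0,0]],
])

```text
time: 40.6
tool_pos: [0.5514, -0.2691, 0.0546]
orientation: [0.0, 1.0, 0.004, 0.002]
contact_force: [3.9, -0.5, 6.0]
grip_width: 0.17
grip_force: 62.7
```

Request:
jog_arm([
  [[-1,-0.001,0,0,0],[-1,-0.001,0,0,0],[-1,-0.002,0,0,0],[-1,-0.002,0,0,0],[-1,-0.002,0,0,0],[-1,-0.002,0,0,0],[-1,-0.002,0,0,0],[-1,-0.002,0,0,0]],
])

```text
time: 41.6
tool_pos: [0.5514, -0.2691, 0.0548]
orientation: [0.001, 1.0, 0.004, 0.004]
contact_force: [8.2, -0.7, 3.4]
grip_width: 0.167
grip_force: 62.4
```

It has stopped against the comb (8 N, no further motion). Release and retreat.

Request:
jog_arm([
  [[-0.6,0,0,0,0],[-0.3,0,0,0,0],[-0.3,0,0,0,0],[-0.3,0,0,0,0],[-0.3,0,0,-0.02,0],[-0.3,0,0,-0.06,0],[-0.3,0,0,-0.12,0],[-0.3,0,0,-0.18,0]],
])

```text
time: 42.6
tool_pos: [0.5465, -0.2697, 0.2368]
orientation: [0.0, 1.0, 0.002, 0.0]
contact_force: [0.8, 0.3, 0.2]
grip_width: 0.351
grip_force: 0.0
```

Request:
jog_arm([
  [[-0.3,0,0,-0.06,0],[-0.3,0,-0.06,-0.06,0],[-0.3,0,-0.12,-0.06,0],[-0.3,0,-0.18,-0.06,0],[-0.3,0,-0.24,-0.06,0],[-0.3,0,-0.3,-0.06,0],[-0.3,0,-0.34,-0.06,0],[-0.3,0,-0.34,-0.06,0]],
])

```text
time: 43.6
tool_pos: [0.545, 0.0743, 0.2943]
orientation: [-0.0, 1.0, 0.006, -0.0]
contact_force: [0.2, -0.7, 0.3]
grip_width: 0.351
grip_force: 0.0
```

```bash
python3 fb.py 17 x
python3 - <<'E'
from o import *
s,t=load('side17'),load('top17')
for n,f,o,k in(('side',s,'side3',0),('top',t,'top3',0)):
    print(n,'a pred',[proj(f,[.5604+x,-.1998+d,.077])[0].round(1).tolist() for x in(-.15,.08) for d in(-.008,.008)])
for n in ('side','top'):
    d=np.abs(load(n+'0')['image'].astype(int)-load(n+'17')['image']).sum(2)
    for nm,p in(('can',(.69,.035,.11)),('lid',(.55,-.45,.012)),('tub',(.5,.5,.1))): 
        u,v=proj(load(n+'0'),p)[0].astype(int); print(n,nm,u,v,d[max(0,v-25):v+25,u-25:u+25].mean().round(1))
# post top now: brightness around predicted 90deg location, ascii
g=cv2.cvtColor(t['image'],cv2.COLOR_RGB2GRAY); asc(t,378,195,445,306)
E
```

```text
t43.70 [0.5449 0.0701 0.2946] psi 0.32 tilt [ 0.0007 -0.    ] F [0.  0.  0.2] gw 0.350 gf 0 q [-1.21  0.64  1.51  1.83 -0.66  1.32 -1.1 ]
side 162.0 [[312.2, 370.9], [340.2, 358.9], [343.5, 366.5], [315.5, 378.5]]
side 41.0 [[345.2, 317.7], [360.2, 313.9], [361.4, 318.6], [346.4, 322.4]]
side pred b [[315.7, 377.9], [311.1, 371.5]]
side pred b [[412.1, 325.9], [407.0, 320.8]]
top 55.0 [[423.0, 315.0], [423.0, 277.0], [428.0, 277.0], [428.0, 315.0]]
top 51.5 [[399.0, 285.0], [399.0, 261.0], [403.0, 261.0], [403.0, 285.0]]
top pred b [[429.2, 315.5], [423.6, 315.4]]
top pred b [[428.3, 236.5], [422.9, 236.3]]
side a pred [[296.4, 351.0], [292.2, 345.3], [390.3, 304.4], [385.5, 299.7]]
top a pred [[404.9, 315.1], [399.3, 315.0], [404.6, 235.9], [399.2, 235.8]]
side can 344 226 12.7
side lid 431 432 10.5
side tub 206 170 12.1
top can 321 214 71.0
top lid 480 271 14.9
top tub 157 276 14.3
195 ===================================================================
196 ===================================================================
197 =======================================================
[... 7088 characters left out ...]
+++++=-####--------------------####----------::----=
297 ---=++++++++++++++++=-####--------------------####----------::-----
298 ---=++++++++++++++++=-####--------------------####----------::-----
299 ---========+++++++++=-####--------------------####----------::-----
300 ----================--####-::::::::::::::::::-####-:::::---:::-----
301 -------=====----------####:::::::::::::::::::#####-:::::::::::-----
302 -------=====----------####:::::::::::::::::::#####-:::::::::::-----
303 -------=====----------####-::::::::::::::::::#####-::::::::::-==---
304 --------====----------####-::::::::::::::::::######::::::::::--===-
305 --------=====---------####-::::::::::::::::::-####-::::::::::--==--
```

Both handle ends line up at row 238, as predicted for the seat. The crossbar post is unchanged and the arm is clear of everything.

```bash
python3 -c "
from workcell import r
print(r.sense()['contact_force'], r.sign_off())"
```

```text
the job is handed in; nothing more can be done
[0.04763838 0.01208656 0.16680161] None
```

The job is handed in: the crossbar is seated at its end stop, and both spatulas lie flat in their notches, blades over the drip pan and shoulders drawn against the comb. The one risk is that spatula_a slipped from a shallow grip in its last few millimetres of lowering, which may count as a small drop. I regripped it and drew it snug.

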